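# Pack the test probes into the slide-cover case and lock it

### The job

Pack up the test probes at the pressure bench: pull the locking pin out from behind the case's cover and park it upright, fully home, in its stand; slide the cover fully open and lay every probe flat in the case along the lanes, each in a lane of its own, all with their steel tips pointing towards the locking-hole end. Then slide the cover fully shut and lock it again with the pin, fully home in the hole behind the cover. Leave everything else on the bench where it is.

Things in the scene. Friction and masses are not known exactly. Their poses are not given: they have to be found in the camera images.
- case: The probe case, fixed to the bench: a grey and aluminium box. Origin on the bench under the centre of its compartment; x runs along the lanes, away from the robot, towards the locking hole; y across the lanes; z up. Compartment inside: 140 mm (x) by 240 mm (y), walls 6 mm thick, rim 34 mm above the bench. Beyond it the side walls run on as runners to x = 222 mm.
- case_floor (a point): Centre of the compartment's floor, 6 mm above the bench; axes as the case's. White dividers 5 mm thick, 20 mm high, at y = -63, -21, 21, 63 mm, and blocks 18 mm wide along the side walls, make five lanes 37 mm wide, centre lines y = -84, -42, 0, 42, 84 mm. Each divider and block is in two pieces, x = -70 to -54 and x = 20 to 70 mm, leaving a gap for the fingers between.
- cover (a joint): The flat aluminium cover of the case slides along the case's x axis: 0 = fully shut, 0.146 m = fully open (pushed towards +x, compartment clear). The plate is 148 x 250 x 5 mm, its underside 35 mm above the bench; shut, it spans x = -74 to 74 mm of the case.
- cover_handle (a point): Middle of the top of the cover's black upright grip bar: 12 mm thick along the case's x, 70 mm long along y; it rises 26 mm above the plate, this point is 66 mm above the bench. It sits at case x = -55 mm + the joint value.
- case_hole (a point): Centre of the mouth of the locking hole: 12 mm wide, 31 mm deep, straight down, in a 40 mm square steel block between the runners whose top is 34 mm above the bench, at case x = 96, y = 0 mm. The pin stands in it at the start; the open cover hides it. The frame is parallel to the case's.
- stand: Square steel stand, 34 x 34 x 34 mm, fixed to the bench, with an empty hole in its top, 12 mm wide and 31 mm deep, to park the locking pin in. Origin on the bench under its centre.
- pin: Steel locking pin, origin at its lower tip, z up along its axis: shank 8 mm in diameter and 28 mm long with a tapered point, then a flange 20 mm in diameter and 4 mm thick (28 to 32 mm), then a round grip 14 mm in diameter from 32 to 60 mm. The flange rests on the top of the block when the pin is fully home (tip 28 mm down the hole).
- probe1: Test probe, 120 mm long (may be absent: 3 to 5 are present, all alike): square black handle 70 mm long and 16 x 16 mm, then a thin steel stem 50 mm long and 6 mm in diameter on the same axis. Origin on the axis at mid-length, 8 mm above what it lies on; x runs along it to the steel tip. The handle spans x = -60 to 10 mm, centre -25 mm.
- probe1_tip (a point): Steel tip of probe1, 60 mm along x from its origin.
- probe2: Test probe, 120 mm long (may be absent: 3 to 5 are present, all alike): square black handle 70 mm long and 16 x 16 mm, then a thin steel stem 50 mm long and 6 mm in diameter on the same axis. Origin on the axis at mid-length, 8 mm above what it lies on; x runs along it to the steel tip. The handle spans x = -60 to 10 mm, centre -25 mm.
- probe2_tip (a point): Steel tip of probe2, 60 mm along x from its origin.
- probe3: Test probe, 120 mm long (may be absent: 3 to 5 are present, all alike): square black handle 70 mm long and 16 x 16 mm, then a thin steel stem 50 mm long and 6 mm in diameter on the same axis. Origin on the axis at mid-length, 8 mm above what it lies on; x runs along it to the steel tip. The handle spans x = -60 to 10 mm, centre -25 mm.
- probe3_tip (a point): Steel tip of probe3, 60 mm along x from its origin.
- probe4: Test probe, 120 mm long (may be absent: 3 to 5 are present, all alike): square black handle 70 mm long and 16 x 16 mm, then a thin steel stem 50 mm long and 6 mm in diameter on the same axis. Origin on the axis at mid-length, 8 mm above what it lies on; x runs along it to the steel tip. The handle spans x = -60 to 10 mm, centre -25 mm.
- probe4_tip (a point): Steel tip of probe4, 60 mm along x from its origin.
- probe5: Test probe, 120 mm long (may be absent: 3 to 5 are present, all alike): square black handle 70 mm long and 16 x 16 mm, then a thin steel stem 50 mm long and 6 mm in diameter on the same axis. Origin on the axis at mid-length, 8 mm above what it lies on; x runs along it to the steel tip. The handle spans x = -60 to 10 mm, centre -25 mm.
- probe5_tip (a point): Steel tip of probe5, 60 mm along x from its origin.
- fitting: Small brass fitting, 28 mm wide, 40 mm tall, standing; not part of the job. Origin under its centre.
- coupling: Round steel coupling, 38 mm wide, 44 mm tall; not part of the job. Origin under its centre.
- spanner: Open-ended steel spanner 170 mm long lying on the bench; not part of the job. Origin near its middle.
- oil_jar: Amber jar with a black lid, 60 mm wide, 85 mm tall; not part of the job. Origin under its centre.
- weight: Brass disc weight, 70 mm wide, 36 mm tall with its knob; not part of the job. Origin under its centre.
- notebook: Paper notebook 150 x 210 x 14 mm; not part of the job. Origin under its centre.
There are look-alikes about, which are no part of the job. Leave any brown or purple look-alike of the probe4 alone. Leave any yellow look-alike of the probe2 alone.

How it is judged:
On the way, in this order (a step that is already met when the one before it is completed fails the run):
1. the locking pin is parked in its stand (horizontal distance between pin and stand below 0.006 m and height (world z) of pin below 0.011 m and angle between pin's own z axis and vertical below 0.15 rad), for 0.2 s.
2. every probe present lies flat in its own lane, tips towards the locking-hole end, with the cover still open (z of probe1 in the frame of case between 0.009 and 0.018 m and x of probe1 in the frame of case between -0.02 and 0.02 m and y of probe1 in the frame of case between -0.118 and 0.118 m and x of each of probe1_tip, probe2_tip, probe3_tip, probe4_tip, probe5_tip in the frame of case above 0.03 m and z of each of probe1_tip, probe2_tip, probe3_tip, probe4_tip, probe5_tip in the frame of case below 0.02 m and angle between the x axis of each of probe1, probe2, probe3, probe4, probe5 and the x axis of case, either way round below 0.25 rad and linear speed of each of probe1, probe2, probe3, probe4, probe5 below 0.03 m/s and z of probe2 in the frame of case between 0.009 and 0.018 m and x of probe2 in the frame of case between -0.02 and 0.02 m and y of probe2 in the frame of case between -0.118 and 0.118 m and z of probe3 in the frame of case between 0.009 and 0.018 m and x of probe3 in the frame of case between -0.02 and 0.02 m and y of probe3 in the frame of case between -0.118 and 0.118 m and z of probe4 in the frame of case between 0.009 and 0.018 m and x of probe4 in the frame of case between -0.02 and 0.02 m and y of probe4 in the frame of case between -0.118 and 0.118 m and z of probe5 in the frame of case between 0.009 and 0.018 m and x of probe5 in the frame of case between -0.02 and 0.02 m and y of probe5 in the frame of case between -0.118 and 0.118 m and distance between probe1 and probe2 above 0.0225 m and distance between each of probe1, probe2 and probe3 above 0.0225 m and distance between each of probe1, probe2, probe3 and probe4 above 0.0225 m and distance between each of probe1, probe2, probe3, probe4 and probe5 above 0.0225 m and value of joint cover above 0.1 m), for 0.2 s.
3. the cover is fully shut over the probes (value of joint cover below 0.006 m), for 0.2 s.
4. the locking pin is home in the hole behind the cover (horizontal distance between pin and case_hole below 0.006 m and z of pin in the frame of case_hole below -0.023 m and angle between pin's own z axis and vertical below 0.15 rad), for 0.2 s.
At the end, for the whole second after the job is handed in: Every probe present lies still and flat on the floor (axis 3 to 12 mm above it), within 0.25 rad of the lanes, within 20 mm of mid-lane lengthwise, 22.5 mm or more apart, tips to the hole end; cover within 6 mm of shut; pin upright, within 6 mm of the hole axis, 23 mm deep or more, released (all of step 4 and z of probe1 in the frame of case between 0.009 and 0.018 m and x of probe1 in the frame of case between -0.02 and 0.02 m and y of probe1 in the frame of case between -0.118 and 0.118 m and x of each of probe1_tip, probe2_tip, probe3_tip, probe4_tip, probe5_tip in the frame of case above 0.03 m and z of each of probe1_tip, probe2_tip, probe3_tip, probe4_tip, probe5_tip in the frame of case below 0.02 m and angle between the x axis of each of probe1, probe2, probe3, probe4, probe5 and the x axis of case, either way round below 0.25 rad and linear speed of each of probe1, probe2, probe3, probe4, probe5 below 0.03 m/s and z of probe2 in the frame of case between 0.009 and 0.018 m and x of probe2 in the frame of case between -0.02 and 0.02 m and y of probe2 in the frame of case between -0.118 and 0.118 m and z of probe3 in the frame of case between 0.009 and 0.018 m and x of probe3 in the frame of case between -0.02 and 0.02 m and y of probe3 in the frame of case between -0.118 and 0.118 m and z of probe4 in the frame of case between 0.009 and 0.018 m and x of probe4 in the frame of case between -0.02 and 0.02 m and y of probe4 in the frame of case between -0.118 and 0.118 m and z of probe5 in the frame of case between 0.009 and 0.018 m and x of probe5 in the frame of case between -0.02 and 0.02 m and y of probe5 in the frame of case between -0.118 and 0.118 m and distance between probe1 and probe2 above 0.0225 m and distance between each of probe1, probe2 and probe3 above 0.0225 m and distance between each of probe1, probe2, probe3 and probe4 above 0.0225 m and distance between each of probe1, probe2, probe3, probe4 and probe5 above 0.0225 m and value of joint cover below 0.006 m and linear speed of pin below 0.02 m/s); the robot touches nothing.
It fails at once if something else on the bench is moved more than 40 mm (distance of any of fitting, coupling, spanner, oil_jar, weight, notebook from where it was at the start of the episode above 0.04 m).
Of probe1, probe2, probe3, probe4, probe5 only 3 to 5 are there at a start; the rules pass over those that are not, and their reading is None.
At some moment in a run one of probe1, probe2, probe3, probe4, probe5 may be knocked a few centimetres aside while the robot is not near it.
It also fails if it takes over 192 s, if anything falls off the work surface, if the arm or the gripper's body presses on something with over 40 N, if the wrist force passes 120 N, or if a joint passes its speed limit or range.

### The arm

A 7-joint arm with a two-finger parallel gripper is mounted at the origin on the work surface. World frame = base frame: x ahead of the robot, y to its left, z up, the work surface at z = 0. Lengths are in m, angles in rad, forces in N, time in s.
With the tool pointing down it reaches from about 0.4 to 0.925 m from the base axis. Payload 5.6 kg.
Tool frame: the origin (TCP) lies midway between the tips of the shut fingers; the grasp point (between the pads) lies 19 mm behind it; z points along the fingers, y is the line along which they close (so a half turn about z gives the same grasp; the last joint's range is limited). The gripper opens to 85 mm and grips with 20 to 120 N. Pads are 22 mm wide; open, the fingers measure 114 mm over their backs; the gripper's body (76 mm by 85 mm) begins 54 mm behind the grasp point. The pads swing forward as they close: fully open they stand 13 mm farther back than shut.
Start: joints at [-1.358, 0.468, -0.012, 1.603, 0.006, 1.071, -0.056], TCP at [0.165, 0.629, 0.231] pointing down, gripper open.
Joint ranges: [-2.53, 2.53], [-0.31, 2.02], [-1.57, 1.55], [0.28, 2.44], [-1.29, 4.43], [0.15, 1.84], [-2.92, 2.92]. Speed limits (rad/s): [2.57, 2.57, 3.14, 3.14, 3.14, 3.14, 3.14].

### API

Orientations are given as a unit quaternion [w, x, y, z].
In Python, from rig import readout, cams, bot gives the robot as it stands.
- The arm moves only by the shell command python3 -m creep 'ROWS' [FORCE]. ROWS is JSON, a list of rows, each an object with "angular": the turn, a rotation vector about the tool's x, y, z in rad, a list of three; "slide": the shift along the tool's x, y, z in cm, a list of three; "gripper": the finger opening in cm, from 0 to 8.54. In form: [{"angular": [ax, ay, az], "slide": [x, y, z], "gripper": gripper}, ...]. A call has 1 to 20 rows; each row shifts and turns the commanded pose from where the row before left it, along the tool's axes as they then stand; what a row does not reach is not made up. A row lasts 1/12 s, in which the tool goes at most 41.7 mm and 7.16 degrees, less where a joint would pass 70% of its speed; a pose out of reach is approached as far as the arm can. A call is refused whole if a number of a shift passes 4.17 or a number of a turn 0.125, either way. A call with a gripper value outside its range is refused whole. The fingers move at their own pace and stop on an object; FORCE is the grip in N (left out, the last holds). Time passes only in rows, so rows that do not move let the fingers close. It gives the time, the measured TCP pose, the force, the opening and the grip force at its end, in the units of the state.
- readout.observe(): the state, without advancing time (a new reading comes with each control period).
- cams.capture(name): name is "side" or "top" or "wrist"; returns a dict with "pixels" (480x640x3 uint8, red, green, blue), "fx", "fy", "cx", "cy" (pixels), "xyz" and "orientation" of the camera in the world; the wrist camera has in their place "hand_eye" (4x4, takes a point from camera to tool coordinates, whose origin is the TCP and whose axes are the flange's). Camera axes: x right, y up, looking along -z (the intrinsics and any distortion apply to the point x, -y, -z); pixel columns grow to the right and rows downward; lengths in m; the calibration is good to about 2 mm. The wrist camera is an equidistant fisheye: a pixel r from the principal point sees the ray r / f radians off the axis. A picture is of the moment at which its call begins: read the wrist's pose just before it. There is no depth.
- bot.job_done(): hands the job in; it is judged then, once.
The state is a dict: "time_s": time; "qpos": joint angles; "qvel": joint speeds; "tau": joint torques, N m; "tcp_pos": TCP position; "tool_rot": TCP orientation; "contact_force": force on the tool from outside, world axes, zero at the start; "wrist_torque": the same for the moment, N m; "opening": opening from 0.0 (shut) to 1.0 (fully open); "grip_force": force on a finger pad.
Only numpy, scipy, OpenCV 4.12 (cv2) and the standard library are available. Lean on these libraries where they do the work, as an engineer would, in place of code of your own. Each camera call takes 0.05 s, during which the arm holds its last target. There are 200 camera calls.

## Working session

There is one attempt and no reset: what is moved stays moved. The work goes in short steps, Python scripts to look and compute and a shell command to move; the robot and the scene stay as the last step left them, time stands still between calls to the robot, and variables do not carry over. Pictures are saved under pics/ and viewed, at most 14 in all, crops included, and the job is handed in when it is done.

```bash
ls; mkdir -p pics; python3 - <<'E'
from rig import readout, cams
import cv2
s=readout.observe(); print(s)
for n in ("side","top","wrist"):
    c=cams.capture(n); cv2.imwrite(f"pics/{n}0.png",c["pixels"][:,:,::-1]); print(n,{k:v for k,v in c.items() if k!="pixels"})
E
```

```text
pics
{'time_s': 0.0, 'qpos': array([-1.35799637,  0.46837266, -0.0115791 ,  1.60369364,  0.00598594,
        1.07139649, -0.05627282]), 'qvel': array([ 6.37307851e-05, -8.33607258e-04, -1.06040430e-03, -1.21268896e-03,
        1.51211821e-03,  2.21982695e-03,  6.28112302e-04]), 'tau': array([-5.44328589e-05, -5.32397032e+01,  2.21392448e-02, -2.51290298e+01,
        1.16187034e-02,  7.86369201e-03,  3.77526064e-06]), 'tcp_pos': array([0.16439088, 0.62825516, 0.23031227]), 'tool_rot': array([-5.44982153e-05,  1.27583412e-01,  9.91827420e-01, -9.16271398e-04]), 'contact_force': array([-0.48704322, -0.86652988,  0.13126037]), 'wrist_torque': array([ 3.16823502e-05, -4.68076913e-02,  4.33221334e-02]), 'grip_force': 0.0, 'opening': 1.000735338356058}
side {'fx': 544.2776392212535, 'fy': 544.2776392212535, 'cx': 314.04806116485133, 'cy': 235.98240618758683, 'xyz': array([ 0.01998516, -0.90625614,  0.83109594]), 'orientation': array([ 0.87153942,  0.41576473, -0.10334835, -0.23849077])}
top {'fx': 499.63453700299624, 'fy': 499.63453700299624, 'cx': 325.4581744579326, 'cy': 235.95006127290137, 'xyz': array([ 0.24544128, -0.1204472 ,  1.1075643 ]), 'orientation': array([ 0.74625151,  0.07777643, -0.07167188, -0.65720822])}
wrist {'fx': 371.64829954431775, 'fy': 371.64829954431775, 'cx': 324.8842535094192, 'cy': 235.35260340206955, 'hand_eye': array([[ 5.25431409e-04,  9.59998608e-01,  2.80004281e-01,
         7.03570774e-02],
       [ 9.99999630e-01, -3.13860827e-04, -8.00435111e-04,
        -1.01230428e-04],
       [-6.80534217e-04,  2.80004598e-01, -9.59998418e-01,
        -1.44959621e-01],
       [ 0.00000000e+00,  0.00000000e+00,  0.00000000e+00,
         1.00000000e+00]])}
```

View pics/top0.png

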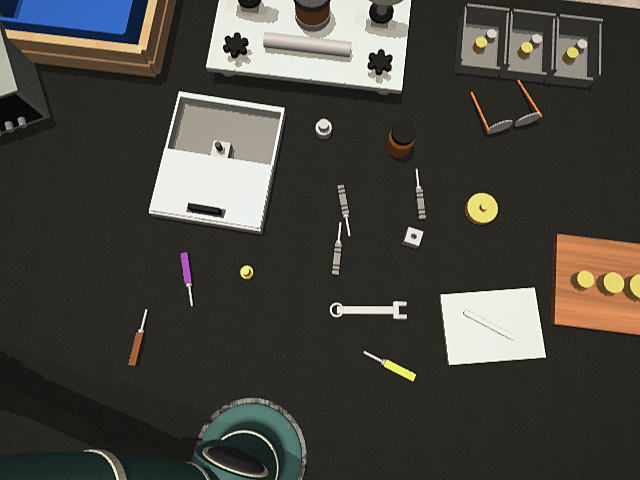

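View pics/side0.png

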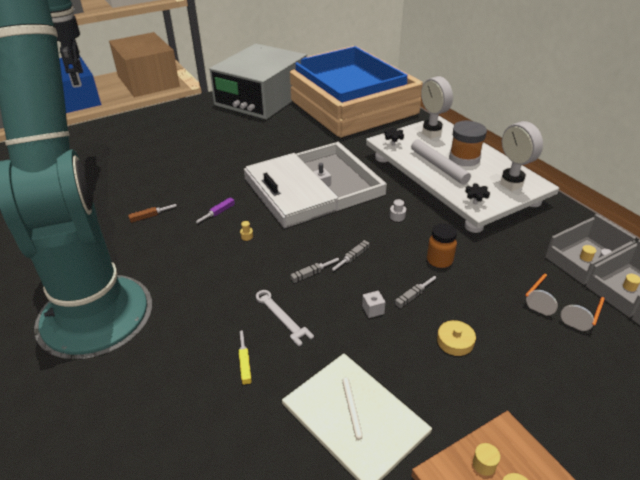

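The top view shows three grey-handled probes: tips near (349,236), (340,223) and (418,170). The stand is at (413,237). The case is at (150-285, 93-233), with the pin at (219,147) and the grip bar at (205,210). The brown, purple and yellow probes are look-alikes. I'll zoom in for accuracy.

```bash
cat > h.py <<'E'
import numpy as np, cv2, json
from scipy.spatial.transform import Rotation as R
from rig import readout, cams
def q2R(q): return R.from_quat([q[1],q[2],q[3],q[0]]).as_matrix()
def cam(n):
    s=readout.observe(); c=cams.capture(n)
    if n=="wrist":
        H=c["hand_eye"]; Rt=q2R(s["tool_rot"]); c["R"]=Rt@H[:3,:3]; c["t"]=Rt@H[:3,3]+s["tcp_pos"]
    else: c["R"]=q2R(c["orientation"]); c["t"]=np.array(c["xyz"])
    c["fish"]=n=="wrist"; return c
def ray(c,u,v):
    a=(u-c["cx"])/c["fx"]; b=(v-c["cy"])/c["fy"]
    if c["fish"]:
        r=np.hypot(a,b)+1e-12; d=np.array([np.sin(r)*a/r,-np.sin(r)*b/r,-np.cos(r)])
    else: d=np.array([a,-b,-1.])
    d=c["R"]@d; return d/np.linalg.norm(d)
def onz(c,u,v,z):
    d=ray(c,u,v); return c["t"]+d*(z-c["t"][2])/d[2]
def tri(obs):
    A=np.zeros((3,3));b=np.zeros(3)
    for c,u,v in obs:
        d=ray(c,u,v);P=np.eye(3)-np.outer(d,d);A+=P;b+=P@c["t"]
    X=np.linalg.solve(A,b)
    return X,[round(1e3*np.linalg.norm(np.cross(ray(c,u,v),X-c["t"])),1) for c,u,v in obs]
def proj(c,X):
    p=c["R"].T@(np.asarray(X)-c["t"]); x,y,z=p[0],-p[1],-p[2]
    if c["fish"]:
        r=np.hypot(x,y)+1e-12; th=np.arctan2(r,z); x,y=th*x/r,th*y/r
    else: x,y=x/z,y/z
    return c["fx"]*x+c["cx"],c["fy"]*y+c["cy"]
def crop(c,name,x0,y0,w,h,k):
    im=c["pixels"][y0:y0+h,x0:x0+w,::-1]
    cv2.imwrite(f"pics/{name}.png",cv2.resize(im,None,fx=k,fy=k,interpolation=cv2.INTER_CUBIC))
E
python3 - <<'E'
from h import *
T=cam("top"); S=cam("side")
import pickle; pickle.dump((T,S),open("c0.pkl","wb"))
np.set_printoptions(precision=4,suppress=True)
a=cv2.resize(T["pixels"][85:240,140:300,::-1],None,fx=3.8,fy=3.8,interpolation=cv2.INTER_CUBIC)
cv2.imwrite("pics/tc.png",a)
a=cv2.resize(T["pixels"][160:290,320:440,::-1],None,fx=4.5,fy=4.5,interpolation=cv2.INTER_CUBIC)
cv2.imwrite("pics/tp.png",a)
cv2.imwrite("pics/sc.png",cv2.resize(S["pixels"][130:350,230:450,::-1],None,fx=2.7,fy=2.7,interpolation=cv2.INTER_CUBIC))
for n,u,v,z in [("tipA",349,236,.008),("tipB",340,223,.008),("tipC",418,170,.008),("stand",413,236,.034),("pin",219,147,.066),("bar",205,210,.066)]: print(n,onz(T,u,v,z))
for a,b in [((219,147),(321,167)),((205,209),(270,182)),((349,236),(333,270)),((413,237),(374,298))]: print(tri([(T,*a),(S,*b)]))
E
```

```text
tipA [ 0.4873 -0.1484  0.008 ]
tipB [ 0.5147 -0.1247  0.008 ]
tipC [ 0.6632 -0.289   0.008 ]
stand [ 0.4995 -0.2875  0.034 ]
pin [0.6383 0.1621 0.066 ]
bar [0.4921 0.1674 0.066 ]
(array([0.6445, 0.1649, 0.054 ]), [np.float64(1.7), np.float64(1.7)])
(array([0.4972, 0.1708, 0.0548]), [np.float64(0.2), np.float64(0.2)])
(array([ 0.4894, -0.1489,  0.0039]), [np.float64(1.2), np.float64(1.2)])
(array([ 0.4997, -0.2888,  0.0321]), [np.float64(2.1), np.float64(2.1)])
```

View pics/tc.png

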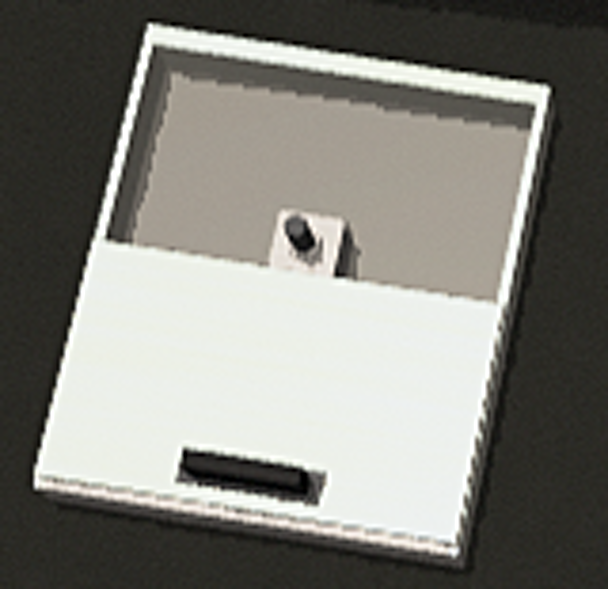

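View pics/tp.png

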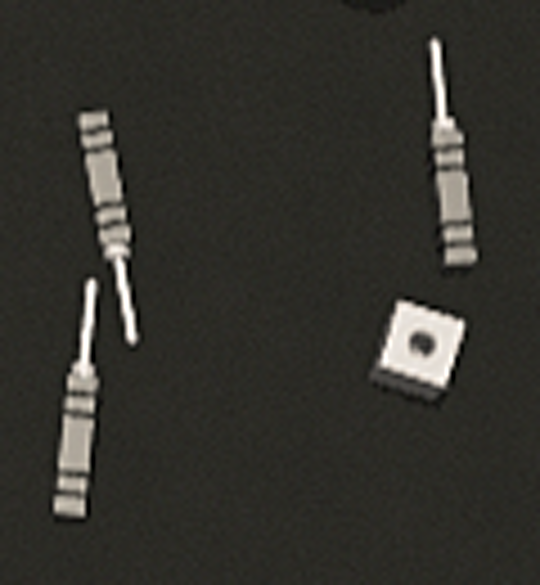

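View pics/sc.png

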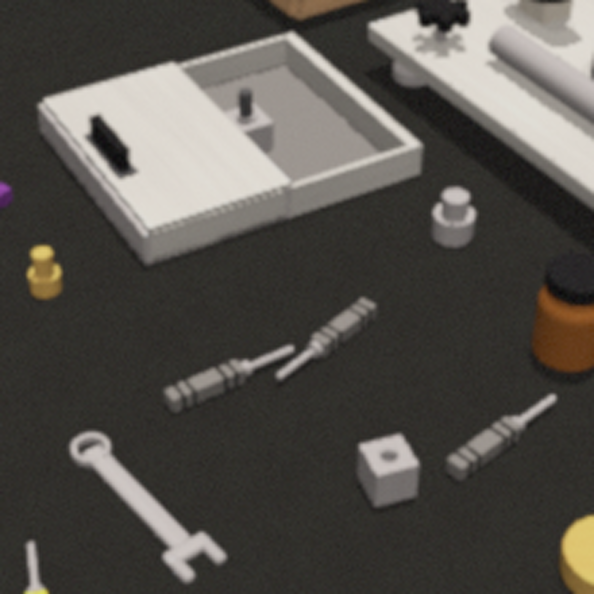

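```bash
cat > fit.py <<'E'
from h import *; import pickle
from scipy.optimize import least_squares
np.set_printoptions(precision=4,suppress=True)
T,S=pickle.load(open("c0.pkl","rb"))
tc=lambda x,y:(T,140+x/3.8-.37,85+y/3.8-.37)
tp=lambda x,y:(T,320+x/4.5-.39,160+y/4.5-.39)
sc=lambda x,y:(S,230+x/2.7-.3,130+y/2.7-.3)
def w(p,X): c,s=np.cos(p[2]),np.sin(p[2]); return [p[0]+c*X[0]-s*X[1],p[1]+s*X[0]+c*X[1],X[2]]
def fit(obs,p0):
    f=lambda p:np.concatenate([np.subtract(proj(o[0],w(p,X)),o[1:]) for X,o in obs])
    r=least_squares(f,p0,loss="soft_l1"); return r.x,r.fun.reshape(-1,2)
E
python3 - <<'E'
from fit import *
obs=[((.074,.125,.04),tc(104,240)),((.074,-.125,.04),tc(497,302)),((-.074,.125,.04),tc(38,475)),((-.074,-.125,.04),tc(460,547)),
((.222,.126,.034),tc(148,25)),((.222,-.126,.034),tc(549,88)),
((.074,.125,.04),sc(178,65)),((.074,-.125,.04),sc(288,187)),((-.074,.125,.04),sc(40,105)),((-.074,-.125,.04),sc(148,240)),
((.222,.126,.034),sc(292,33)),((.222,-.126,.034),sc(420,148)),((.096,0,.066-.003),tc(295,218)),((.096,0,.066-.003),sc(245,92))]
p,r=fit(obs,[.54,.17,-.15]); print(p); print(r.T)
print("pin",w(p,(.096,0,.066)),"bar",w(p,(-.055,0,.066)))
print("bar corners tri",tri([tc(185,452),sc(93,117)]),tri([tc(308,473),sc(128,163)]))
print("pin top tri",tri([tc(295,218),sc(245,92)]))
print("stand hole",tri([tp(422,343),sc(389,455)]))
P={"A":[(132,342),(116,250),(93,115),(279,377),(318,345),(371,303)],
   "B":[(91,281),(82,370),(69,512),(292,349),(243,368),(171,402)],
   "C":[(434,41),(444,122),(461,262),(554,398),(517,424),(455,468)]}
for k,v in P.items():
    X=[tri([tp(*v[i]),sc(*v[i+3])]) for i in range(3)]
    obs=[((x,0,.008),f(*v[i+o])) for f,o in((tp,0),(sc,3)) for i,x in enumerate((.06,.01,-.06))]
    t=X[0][0];e=X[2][0]; y=np.arctan2(*(t-e)[1::-1])
    p,r=fit(obs,[*((t+e)/2)[:2],y]); print(k,X[0],X[2],np.linalg.norm(t-e),"fit",p,abs(r).max())
E
```

```text
[ 0.5506  0.1689 -0.0343]
[[-2.6375  2.4421 -0.4988 -0.0961  0.5116  0.9962 -2.7078  0.8141 -0.0851
  -0.3941  0.1668  1.1236  1.081   0.435 ]
 [ 0.6655  1.2316  1.1189 -0.0581 -0.54   -1.0026 -1.1273 -1.9336 -2.0412
  -4.0718 -0.5936 -1.5796  1.877   0.1901]]
pin [np.float64(0.6465566048839506), np.float64(0.1656371363779345), 0.066] bar [np.float64(0.4956453143148098), np.float64(0.1708123058202176), 0.066]
bar corners tri (array([0.5011, 0.2076, 0.0612]), [np.float64(1.8), np.float64(1.8)]) (array([0.5022, 0.1392, 0.0468]), [np.float64(0.9), np.float64(0.9)])
pin top tri (array([0.6496, 0.1698, 0.0611]), [np.float64(1.8), np.float64(1.8)])
stand hole (array([ 0.501 , -0.2888,  0.0315]), [np.float64(0.5), np.float64(0.5)])
A (array([ 0.4898, -0.1486,  0.0055]), [np.float64(1.1), np.float64(1.1)]) (array([ 0.6039, -0.1151,  0.0113]), [np.float64(1.3), np.float64(1.3)]) 0.11903309223660129 fit [ 0.5467 -0.1319 -2.8493] 1.1411422893068845
B (array([ 0.5182, -0.1243,  0.0049]), [np.float64(0.6), np.float64(0.6)]) (array([ 0.4003, -0.1276,  0.0044]), [np.float64(0.6), np.float64(0.6)]) 0.11788917663615787 fit [ 0.4592 -0.1264  0.035 ] 1.0660129320078795
C (array([ 0.6673, -0.2849,  0.0053]), [np.float64(0.5), np.float64(0.5)]) (array([ 0.5505, -0.3082,  0.0082]), [np.float64(0.3), np.float64(0.3)]) 0.11906190915381162 fit [ 0.6097 -0.2964  0.1982] 1.451104534538814
```

```bash
cat > plan.py <<'E'
# plan.py x y z theta_deg [yaw in deg of tool y axis]: remaining turn (tool rotvec) and slide (cm, after the turn), from the measured pose
import sys; from h import *
x,y,z,th=map(float,sys.argv[1:5]); s=readout.observe(); A=q2R(s["tool_rot"])
t=np.radians(th); B=np.array([[-np.sin(t),np.cos(t),0],[np.cos(t),np.sin(t),0],[0,0,-1]]).T
rv=R.from_matrix(A.T@B).as_rotvec(); d=np.array([x,y,z])-s["tcp_pos"]
print("turn",rv.round(3),"rows>=",np.ceil(abs(rv).max()/.12),"slide cm",(B.T@d*100).round(2),"now",s["tcp_pos"].round(4),"theta",np.degrees(np.arctan2(A[1,1],A[0,1])).round(1),"open",round(s["opening"],2))
E
python3 plan.py .648 .167 .2 88
```

```text
turn [-0.001  0.    -0.221] rows>= 2.0 slide cm [-49.94 -44.44   3.08] now [0.1644 0.6286 0.2308] theta 75.3 open 1.0
```

```bash
python3 -m creep '[{"angular":[0,0,-0.11],"slide":[0,0,0],"gripper":8.5},{"angular":[0,0,-0.11],"slide":[0,0,0.5],"gripper":8.5},{"angular":[0,0,0],"slide":[-2.9,-2.6,0.2],"gripper":5},{"angular":[0,0,0],"slide":[-2.9,-2.6,0.2],"gripper":5},{"angular":[0,0,0],"slide":[-2.9,-2.6,0.2],"gripper":5},{"angular":[0,0,0],"slide":[-2.9,-2.6,0.2],"gripper":5},{"angular":[0,0,0],"slide":[-2.9,-2.6,0.2],"gripper":5},{"angular":[0,0,0],"slide":[-2.9,-2.6,0.2],"gripper":5},{"angular":[0,0,0],"slide":[-2.9,-2.6,0.2],"gripper":5},{"angular":[0,0,0],"slide":[-2.9,-2.6,0.2],"gripper":5},{"angular":[0,0,0],"slide":[-2.9,-2.6,0.2],"gripper":5},{"angular":[0,0,0],"slide":[-2.9,-2.6,0.2],"gripper":5},{"angular":[0,0,0],"slide":[-2.9,-2.6,0.2],"gripper":5},{"angular":[0,0,0],"slide":[-2.9,-2.6,0],"gripper":5},{"angular":[0,0,0],"slide":[-2.9,-2.6,0],"gripper":5},{"angular":[0,0,0],"slide":[-2.9,-2.6,0],"gripper":5},{"angular":[0,0,0],"slide":[-2.9,-2.6,0],"gripper":5},{"angular":[0,0,0],"slide":[-2.9,-2.6,0],"gripper":5},{"angular":[0,0,0],"slide":[-2,-1.8,0],"gripper":5},{"angular":[0,0,0],"slide":[0,0,0],"gripper":5}]'; python3 plan.py .648 .167 .2 88
python3 - <<'E'
from h import *; import pickle
c=cam("wrist"); pickle.dump(c,open("w1.pkl","wb")); cv2.imwrite("pics/w1.png",c["pixels"][:,:,::-1])
E
```

```text
time_s: 1.92
tcp_pos: [0.6369, 0.17, 0.2041]
tool_rot: [0.001, 0.023, 1.0, -0.002]
contact_force: [-0.7, -1.7, 0.2]
opening: 0.587
grip_force: 0.0
turn [-0.004  0.003 -0.011] rows>= 1.0 slide cm [-1.12 -0.26  0.41] now [0.6369 0.17   0.2041] theta 87.4 open 0.59
```

View pics/w1.png

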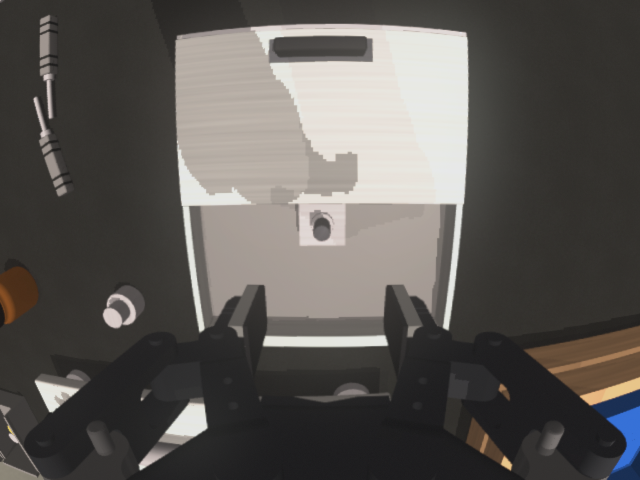

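The wrist view shows the pin top at about (322,231), the block's far edge at v=245 (u 300-346), the grip bar at (270-367, 37-55) and the cover edge at v=204.

```bash
python3 - <<'E'
from fit import *
W=pickle.load(open("w1.pkl","rb"))
print("pin top",onz(W,322,231,.066),"blk far",onz(W,300,245.5,.034),onz(W,346,245.5,.034))
l,r=onz(W,183,205,.04),onz(W,465,204,.04); print("cover edge",l,r,np.linalg.norm(l-r))
print("bar top far edge",onz(W,272,54,.066),onz(W,367,53,.066))
print("pin tri",tri([(W,322,231),tc(295,218),sc(245,92)]))
obs=[((.074,.125,.04),(W,465,204)),((.074,-.125,.04),(W,183,205)),((-.074,.125,.04),(W,467,34)),((-.074,-.125,.04),(W,176,38)),
((.116,.02,.034),(W,346,245.5)),((.116,-.02,.034),(W,300,245.5)),((.096,0,.066),(W,322,231)),((-.049,.035,.066),(W,367,53)),((-.049,-.035,.066),(W,272,54))]
p,r=fit(obs,[.55,.169,-.03]); print(p); print(r.T); print(w(p,(.096,0,.066)))
E
```

```text
pin top [0.6458 0.1667 0.066 ] blk far [0.6674 0.1457 0.034 ] [0.6691 0.1867 0.034 ]
cover edge [0.6234 0.0433 0.04  ] [0.6336 0.294  0.04  ] 0.25093931938017905
bar top far edge [0.5058 0.1355 0.066 ] [0.5086 0.2068 0.066 ]
pin tri (array([0.6477, 0.1676, 0.0634]), [np.float64(1.5), np.float64(2.7), np.float64(1.5)])
[ 0.5531  0.1703 -0.0345]
[[-1.2956 -0.563  -0.5025 -0.0348 -0.4879  0.6944  0.4659  0.0075  1.7551]
 [-2.3971 -0.6326  0.9027  0.962   0.663   1.0539  3.9686 -4.0184 -3.684 ]]
[np.float64(0.649073756627451), np.float64(0.16694687319485108), 0.066]
```

```bash
python3 -m creep '[{"angular":[-0.004,0.003,-0.011],"slide":[0,0,0],"gripper":5},{"angular":[0,0,0],"slide":[-1,-0.26,3],"gripper":5},{"angular":[0,0,0],"slide":[0,0,3],"gripper":5},{"angular":[0,0,0],"slide":[0,0,3],"gripper":5},{"angular":[0,0,0],"slide":[0,0,2],"gripper":5},{"angular":[0,0,0],"slide":[0,0,1],"gripper":5},{"angular":[0,0,0],"slide":[0,0,0],"gripper":5},{"angular":[0,0,0],"slide":[0,0,0],"gripper":5}]'; python3 plan.py .647 .167 .042 88
python3 - <<'E'
from h import *; import pickle
c=cam("wrist"); pickle.dump(c,open("w2.pkl","wb")); crop(c,"w2",220,150,200,200,3)
E
```

```text
time_s: 2.63
tcp_pos: [0.642, 0.1767, 0.0847]
tool_rot: [-0.001, 0.012, 1.0, 0.002]
contact_force: [0.3, 0.5, 0.6]
opening: 0.581
grip_force: 0.0
turn [ 0.005 -0.003  0.012] rows>= 1.0 slide cm [-0.54 -0.95  4.27] now [0.642  0.1767 0.0847] theta 88.7 open 0.58
```

View pics/w2.png

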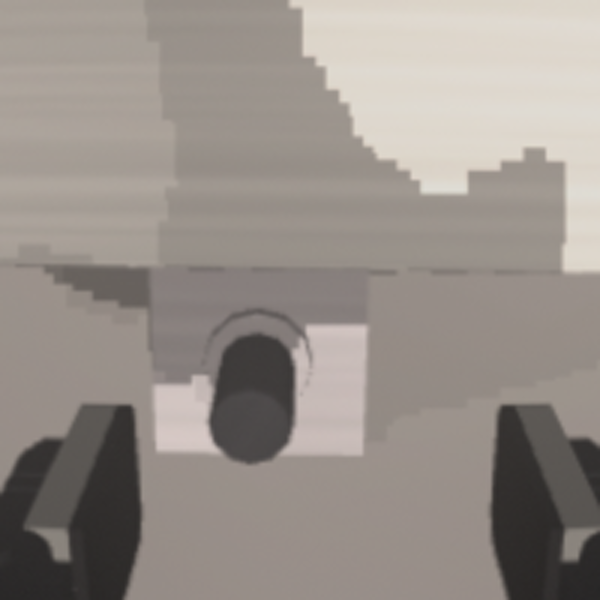

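The pin top centre is at crop (252,425), i.e. image (304,292). It sits off the pad midline, towards −y.

```bash
python3 plan.py .647 .167 .042 88; python3 - <<'E'
from h import *; import pickle
c=cam("wrist");W=pickle.load(open("w2.pkl","rb"));W1=pickle.load(open("w1.pkl","rb"))
print(onz(W,303.7,291.5,.066),onz(c,303.7,291.5,.066), tri([(W,303.7,291.5),(W1,322,231)]))
print(c["t"],W["t"])
E
python3 plan.py .647 .167 .042 88
```

```text
turn [ 0.005 -0.001  0.011] rows>= 1.0 slide cm [-0.45 -0.94  4.37] now [0.6428 0.1766 0.0857] theta 88.6 open 0.59
[0.64732168 0.16629054 0.066     ] [0.64871303 0.16610788 0.066     ] (array([0.64333507, 0.16691074, 0.07469071]), [np.float64(0.0), np.float64(0.0)])
[0.57258003 0.17725754 0.23078184] [0.57199128 0.17740746 0.22988224]
turn [ 0.005 -0.     0.011] rows>= 1.0 slide cm [-0.41 -0.93  4.42] now [0.6433 0.1764 0.0862] theta 88.6 open 0.59
```

```bash
python3 -m creep '[{"angular":[0.005,0,0.011],"slide":[0,0,0],"gripper":5},{"angular":[0,0,0],"slide":[-0.45,-1,0],"gripper":5},{"angular":[0,0,0],"slide":[0,0,1],"gripper":5},{"angular":[0,0,0],"slide":[0,0,1],"gripper":5},{"angular":[0,0,0],"slide":[0,0,0],"gripper":5},{"angular":[0,0,0],"slide":[0,0,0],"gripper":5},{"angular":[0,0,0],"slide":[0,0,0],"gripper":5}]'; python3 plan.py .648 .1665 .042 88
```

```text
time_s: 3.32
tcp_pos: [0.646, 0.1654, 0.0638]
tool_rot: [-0.002, 0.018, 1.0, -0.001]
contact_force: [-0.3, 0.3, 0.1]
opening: 0.584
grip_force: 0.0
turn [-0.001 -0.004 -0.001] rows>= 1.0 slide cm [-0.19  0.12  2.18] now [0.646  0.1654 0.0638] theta 88.0 open 0.58
```

```bash
python3 -m creep '[{"angular":[0,-0.004,0],"slide":[-0.2,0.1,1],"gripper":5},{"angular":[0,0,0],"slide":[0,0,1],"gripper":5},{"angular":[0,0,0],"slide":[0,0,0.2],"gripper":4},{"angular":[0,0,0],"slide":[0,0,0],"gripper":1},{"angular":[0,0,0],"slide":[0,0,0],"gripper":1},{"angular":[0,0,0],"slide":[0,0,0],"gripper":1},{"angular":[0,0,0],"slide":[0,0,0],"gripper":1},{"angular":[0,0,0],"slide":[0,0,0],"gripper":1},{"angular":[0,0,0],"slide":[0,0,0],"gripper":1},{"angular":[0,0,0],"slide":[0,0,0],"gripper":1}]' 50; python3 plan.py .648 .1665 .042 88
```

```text
time_s: 4.15
tcp_pos: [0.6484, 0.1661, 0.0424]
tool_rot: [0.001, 0.018, 1.0, -0.0]
contact_force: [-0.9, -0.5, 0.3]
opening: 0.141
grip_force: 48.7
turn [-0.001  0.001 -0.001] rows>= 1.0 slide cm [0.04 0.03 0.04] now [0.6484 0.1661 0.0424] theta 87.9 open 0.14
```

```bash
python3 -m creep '[{"angular":[0,0,0],"slide":[0,0,-1.5],"gripper":1},{"angular":[0,0,0],"slide":[0,0,-2],"gripper":1},{"angular":[0,0,0],"slide":[0,0,-3.5],"gripper":1},{"angular":[0,0,0],"slide":[0,0,-3.5],"gripper":1},{"angular":[0,0,0],"slide":[0,0,-2],"gripper":1},{"angular":[0,0,0],"slide":[1.2,-3.6,0],"gripper":1},{"angular":[0,0,0],"slide":[1.2,-3.6,0],"gripper":1},{"angular":[0,0,0],"slide":[1.2,-3.6,0],"gripper":1},{"angular":[0,0,0],"slide":[1.2,-3.6,0],"gripper":1},{"angular":[0,0,0],"slide":[1.2,-3.6,0],"gripper":1},{"angular":[0,0,0],"slide":[1.2,-3.6,0],"gripper":1},{"angular":[0,0,0],"slide":[1.2,-3.6,0],"gripper":1},{"angular":[0,0,0],"slide":[1.2,-3.6,0],"gripper":1},{"angular":[0,0,0],"slide":[1.2,-3.6,0],"gripper":1},{"angular":[0,0,0],"slide":[1.2,-3.6,0],"gripper":1},{"angular":[0,0,0],"slide":[1.2,-3.6,0],"gripper":1},{"angular":[0,0,0],"slide":[0,0,0],"gripper":1},{"angular":[0,0,0],"slide":[0,0,0],"gripper":1},{"angular":[0,0,0],"slide":[0,0,0],"gripper":1},{"angular":[0,0,0],"slide":[0,0,0],"gripper":1}]'; python3 plan.py .501 -.289 .167 88
python3 - <<'E'
from h import *; import pickle
c=cam("wrist"); pickle.dump(c,open("w3.pkl","wb")); cv2.imwrite("pics/w3.png",c["pixels"][:,:,::-1]); print(proj(c,[.501,-.289,.034]))
E
```

```text
time_s: 5.82
tcp_pos: [0.5029, -0.2232, 0.168]
tool_rot: [0.001, 0.017, 1.0, -0.0]
contact_force: [0.8, 0.5, -1.0]
opening: 0.141
grip_force: 48.9
turn [-0.     0.002  0.001] rows>= 1.0 slide cm [-0.04 -6.58  0.1 ] now [ 0.5029 -0.2232  0.168 ] theta 88.1 open 0.14
(np.float64(241.38162631386194), np.float64(221.94279984763642))
```

View pics/w3.png

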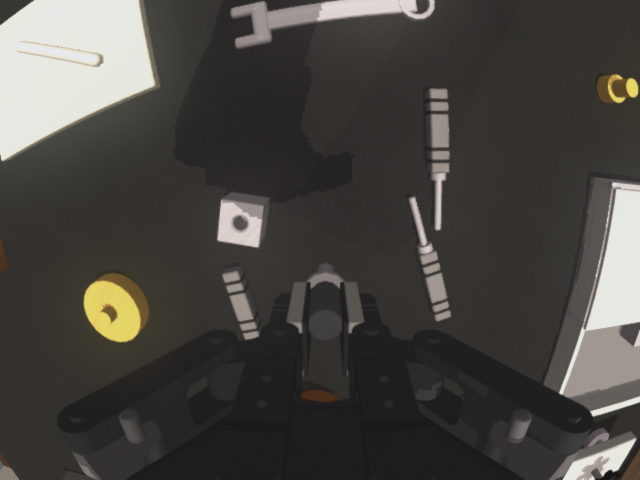

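The stand hole is at (241,222), exactly where my estimate projects. The three probes lie where they were estimated.

```bash
python3 -m creep '[{"angular":[0,0.002,0],"slide":[0,-3.3,0],"gripper":1},{"angular":[0,0,0],"slide":[0,-3.3,0],"gripper":1},{"angular":[0,0,0],"slide":[0,0,3],"gripper":1},{"angular":[0,0,0],"slide":[0,0,3],"gripper":1},{"angular":[0,0,0],"slide":[0,0,2.4],"gripper":1},{"angular":[0,0,0],"slide":[0,0,0.5],"gripper":1},{"angular":[0,0,0],"slide":[0,0,0],"gripper":1},{"angular":[0,0,0],"slide":[0,0,0],"gripper":1},{"angular":[0,0,0],"slide":[0,0,0],"gripper":1},{"angular":[0,0,0],"slide":[0,0,0],"gripper":1}]'; python3 plan.py .501 -.289 .042 88
python3 - <<'E'
from h import *; import pickle
c=cam("wrist"); W=pickle.load(open("w3.pkl","rb")); print(onz(W,241,222.3,.034)); crop(c,"w4",250,230,140,100,5)
E
```

```text
time_s: 6.7
tcp_pos: [0.5009, -0.2911, 0.0804]
tool_rot: [0.001, 0.018, 1.0, -0.001]
contact_force: [0.2, -0.1, -0.6]
opening: 0.147
grip_force: 49.0
turn [-0.002  0.002 -0.   ] rows>= 1.0 slide cm [0.   0.21 3.84] now [ 0.5009 -0.2911  0.0804] theta 88.0 open 0.15
[ 0.50127765 -0.28933739  0.034     ]
```

View pics/w4.png

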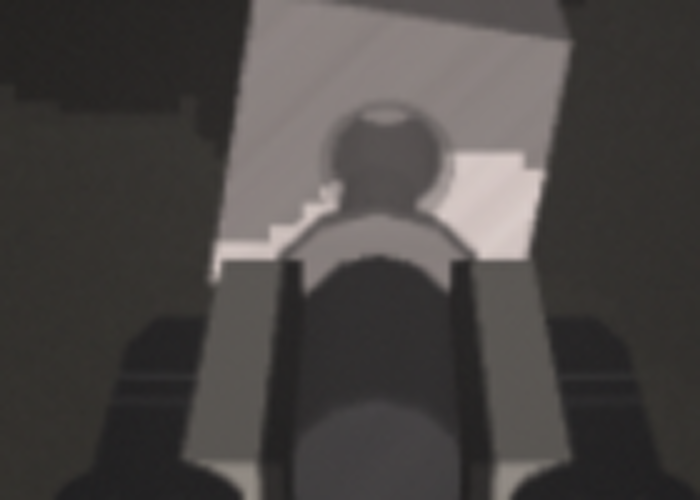

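The pin point stands over the hole (crop (387,155)) about 1 mm towards −y. I'll correct that and lower it.

```bash
python3 -m creep '[{"angular":[0,0,0],"slide":[0,0.15,0.3],"gripper":1},{"angular":[0,0,0],"slide":[0,0,0.5],"gripper":1},{"angular":[0,0,0],"slide":[0,0,0.5],"gripper":1},{"angular":[0,0,0],"slide":[0,0,0.5],"gripper":1},{"angular":[0,0,0],"slide":[0,0,0.5],"gripper":1},{"angular":[0,0,0],"slide":[0,0,0.5],"gripper":1},{"angular":[0,0,0],"slide":[0,0,0.5],"gripper":1},{"angular":[0,0,0],"slide":[0,0,0.3],"gripper":1},{"angular":[0,0,0],"slide":[0,0,0],"gripper":1},{"angular":[0,0,0],"slide":[0,0,0],"gripper":1},{"angular":[0,0,0],"slide":[0,0,0],"gripper":1}]'; python3 plan.py .501 -.289 .042 88
```

```text
time_s: 7.67
tcp_pos: [0.5001, -0.2894, 0.0424]
tool_rot: [-0.0, 0.018, 1.0, -0.001]
contact_force: [4.6, -1.4, -3.1]
opening: 0.144
grip_force: 48.8
turn [-0.001 -0.    -0.001] rows>= 1.0 slide cm [-0.09  0.05  0.04] now [ 0.5001 -0.2894  0.0424] theta 87.9 open 0.14
```

```bash
python3 -m creep '[{"angular":[0,0,0],"slide":[-0.05,0,0.1],"gripper":1},{"angular":[0,0,0],"slide":[0,0,0],"gripper":4},{"angular":[0,0,0],"slide":[0,0,0],"gripper":4},{"angular":[0,0,0],"slide":[0,0,0],"gripper":4},{"angular":[0,0,0],"slide":[0,0,0],"gripper":4},{"angular":[0,0,0],"slide":[0,0,0],"gripper":4},{"angular":[0,0,0],"slide":[0,0,-2],"gripper":4},{"angular":[0,0,0],"slide":[0,0,-4],"gripper":4},{"angular":[0,0,0],"slide":[0,0,-4],"gripper":4},{"angular":[0,0,0],"slide":[0,0,-4],"gripper":4},{"angular":[0,0,0],"slide":[0,0,0],"gripper":4},{"angular":[0,0,0],"slide":[0,0,0],"gripper":4}]'; python3 - <<'E'
from h import *; import pickle
c=cam("wrist"); pickle.dump(c,open("w5.pkl","wb")); cv2.imwrite("pics/w5.png",c["pixels"][:,:,::-1])
E
python3 plan.py .497 .171 .16 -2
```

```text
time_s: 8.67
tcp_pos: [0.5016, -0.2899, 0.1844]
tool_rot: [0.002, 0.018, 1.0, -0.001]
contact_force: [-0.7, -0.4, -0.6]
opening: 0.467
grip_force: 0.0
turn [-1.00e-03  1.00e-03  1.57e+00] rows>= 14.0 slide cm [45.98 -1.94  2.23] now [ 0.5004 -0.2891  0.1823] theta 88.0 open 0.47
```

View pics/w5.png

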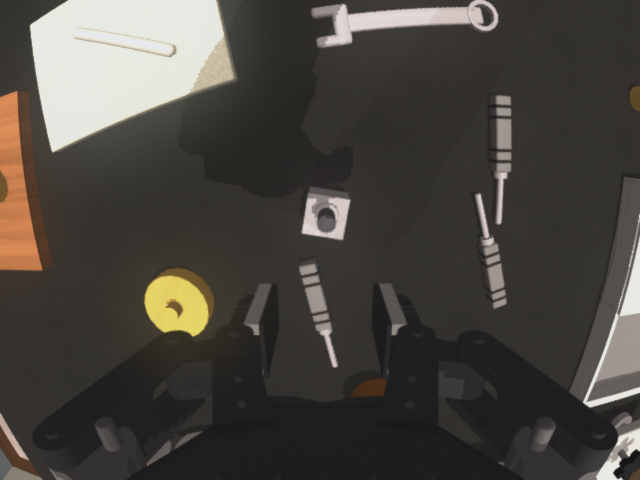

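The pin stands upright in the stand at (327,215). Probe C runs from its handle end at (308,263) to its tip at (334,365).

```bash
python3 -m creep '[{"angular":[0,0,0.12],"slide":[0,0,0],"gripper":4},{"angular":[0,0,0.12],"slide":[0,0,0],"gripper":4},{"angular":[0,0,0.12],"slide":[0,0,0],"gripper":4},{"angular":[0,0,0.12],"slide":[0,0,0],"gripper":4},{"angular":[0,0,0.12],"slide":[0,0,0],"gripper":4},{"angular":[0,0,0.12],"slide":[0,0,0],"gripper":4},{"angular":[0,0,0.12],"slide":[0,0,0],"gripper":4},{"angular":[0,0,0.12],"slide":[0,0,0],"gripper":4},{"angular":[0,0,0.12],"slide":[0,0,0],"gripper":4},{"angular":[0,0,0.12],"slide":[0,0,0],"gripper":4},{"angular":[0,0,0.12],"slide":[0,0,0],"gripper":4},{"angular":[0,0,0.12],"slide":[0,0,0],"gripper":4},{"angular":[0,0,0.12],"slide":[0,0,0],"gripper":4},{"angular":[0,0,0],"slide":[3.8,-0.16,0],"gripper":4},{"angular":[0,0,0],"slide":[3.8,-0.16,0],"gripper":4},{"angular":[0,0,0],"slide":[3.8,-0.16,0],"gripper":4},{"angular":[0,0,0],"slide":[3.8,-0.16,0],"gripper":4},{"angular":[0,0,0],"slide":[3.8,-0.16,0],"gripper":4},{"angular":[0,0,0],"slide":[3.8,-0.16,0],"gripper":4},{"angular":[0,0,0],"slide":[3.8,-0.16,0],"gripper":4}]'
python3 -m creep '[{"angular":[0,0,0],"slide":[3.8,-0.16,0],"gripper":4},{"angular":[0,0,0],"slide":[3.8,-0.16,0],"gripper":4},{"angular":[0,0,0],"slide":[3.8,-0.16,0],"gripper":4},{"angular":[0,0,0],"slide":[3.8,-0.16,0],"gripper":4},{"angular":[0,0,0],"slide":[3.8,-0.16,0],"gripper":4},{"angular":[0,0,0],"slide":[0,0,2],"gripper":4},{"angular":[0,0,0],"slide":[0,0,2],"gripper":4},{"angular":[0,0,0],"slide":[0,0,2],"gripper":4},{"angular":[0,0,0],"slide":[0,0,0],"gripper":4},{"angular":[0,0,0],"slide":[0,0,0],"gripper":4},{"angular":[0,0,0],"slide":[0,0,0],"gripper":4}]'
python3 plan.py .497 .171 .045 -2; python3 - <<'E'
from fit import *
W3=pickle.load(open("w3.pkl","rb"));W5=pickle.load(open("w5.pkl","rb"))
c=cam("wrist"); pickle.dump(c,open("w6.pkl","wb")); crop(c,"w6",180,120,280,240,2.5)
P={"A":[tp(132,342),tp(93,113),sc(279,377),sc(371,303),(W3,412,199),(W3,443,318),(W5,478,195),(W5,499,305)],
 "B":[tp(91,281),tp(69,514),sc(292,349),sc(171,402),(W3,438,228),(W3,437,90),(W5,499,222),(W5,500,97)],
 "C":[tp(434,41),tp(461,263),sc(554,398),sc(455,468),(W5,334,365),(W5,308,262)]}
for k,(i) in {"A":[.545,-.132,-2.85],"B":[.459,-.126,.03],"C":[.61,-.296,.2]}.items():
    p,r=fit([((.06 if j%2==0 else -.06,0,.006),o) for j,o in enumerate(P[k])],i); print(k,p,abs(r).max(1),"handle c",p[:2]-.025*np.array([np.cos(p[2]),np.sin(p[2])]),np.degrees(p[2]))
E
```

```text
time_s: 10.38
tcp_pos: [0.494, -0.0213, 0.1797]
tool_rot: [-0.001, 0.716, 0.698, -0.002]
contact_force: [0.1, -0.4, -0.7]
opening: 0.47
grip_force: 0.0
time_s: 11.3
tcp_pos: [0.4925, 0.1666, 0.1211]
tool_rot: [0.0, 0.716, 0.698, -0.001]
contact_force: [0.4, 0.6, 0.3]
opening: 0.471
grip_force: 0.0
turn [-0.002  0.002  0.009] rows>= 1.0 slide cm [0.45 0.44 7.61] now [0.4925 0.1666 0.1211] theta -1.5 open 0.47
A [ 0.5499 -0.1299 -2.8411] [1.7333 0.8936 0.7151 0.7538 0.8341 2.4495 0.6108 1.584 ] handle c [ 0.5738 -0.1225] -162.78136976552526
B [ 0.4591 -0.125   0.0246] [0.7847 0.4384 0.6103 1.0325 0.3785 0.1706 0.9113 0.573 ] handle c [ 0.4341 -0.1256] 1.409453593293698
C [ 0.6102 -0.2971  0.1822] [1.0431 0.4033 0.919  0.5526 0.5153 0.3444] handle c [ 0.5857 -0.3016] 10.437751194989175
```

View pics/w6.png

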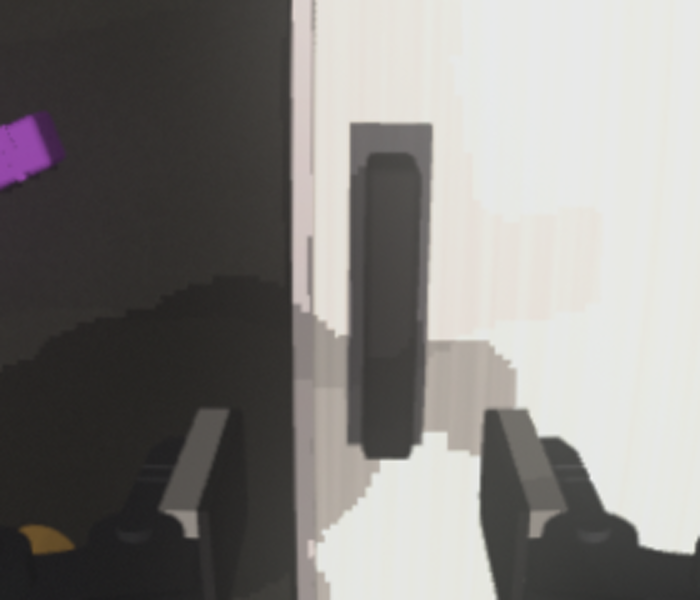

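The bar's top runs in the crop from (391,158) to (387,452) and lies between the fingers.

```bash
python3 - <<'E'
from fit import *
W=pickle.load(open("w6.pkl","rb")); f=lambda x,y:(W,180+x/2.5-.3,120+y/2.5-.3)
a,b=onz(*f(391,158),.066),onz(*f(387,452),.066); print(a,b,(a+b)/2,np.linalg.norm(a-b))
E
python3 plan.py .497 .171 .045 -2
```

```text
[0.5003 0.2086 0.066 ] [0.4982 0.1385 0.066 ] [0.4993 0.1735 0.066 ] 0.07015665156263211
turn [-0.     0.001  0.009] rows>= 1.0 slide cm [0.43 0.39 7.67] now [0.4929 0.1669 0.1217] theta -1.5 open 0.47
```

```bash
python3 -m creep '[{"angular":[0,0,0.009],"slide":[0,0,0],"gripper":4},{"angular":[0,0,0],"slide":[0.5,0.6,2.5],"gripper":4},{"angular":[0,0,0],"slide":[0,0,2],"gripper":4},{"angular":[0,0,0],"slide":[0,0,2],"gripper":4},{"angular":[0,0,0],"slide":[0,0,1],"gripper":4},{"angular":[0,0,0],"slide":[0,0,0],"gripper":1},{"angular":[0,0,0],"slide":[0,0,0],"gripper":1},{"angular":[0,0,0],"slide":[0,0,0],"gripper":1},{"angular":[0,0,0],"slide":[0,0,0],"gripper":1},{"angular":[0,0,0],"slide":[0,0,0],"gripper":1},{"angular":[0,0,0],"slide":[0,0,0],"gripper":1},{"angular":[0,0,0],"slide":[0,0,0],"gripper":1}]' 50; python3 plan.py .643 .166 .045 -2
```

```text
time_s: 12.35
tcp_pos: [0.4992, 0.1718, 0.0471]
tool_rot: [0.0, 0.719, 0.695, 0.0]
contact_force: [-0.4, -1.8, 5.7]
opening: 0.127
grip_force: 45.7
turn [0. 0. 0.] rows>= 1.0 slide cm [-0.08 14.39  0.21] now [0.4992 0.1718 0.0471] theta -2.0 open 0.13
```

```bash
python3 -m creep '[{"angular":[0,0,0],"slide":[0,0.6,0],"gripper":1},{"angular":[0,0,0],"slide":[0,1,0],"gripper":1},{"angular":[0,0,0],"slide":[0,1.2,0],"gripper":1},{"angular":[0,0,0],"slide":[0,1.2,0],"gripper":1},{"angular":[0,0,0],"slide":[0,1.2,0],"gripper":1},{"angular":[0,0,0],"slide":[0,1.2,0],"gripper":1},{"angular":[0,0,0],"slide":[0,1.2,0],"gripper":1},{"angular":[0,0,0],"slide":[0,1.2,0],"gripper":1},{"angular":[0,0,0],"slide":[0,1.2,0],"gripper":1},{"angular":[0,0,0],"slide":[0,1.2,0],"gripper":1},{"angular":[0,0,0],"slide":[0,1.2,0],"gripper":1},{"angular":[0,0,0],"slide":[0,1,0],"gripper":1},{"angular":[0,0,0],"slide":[0,0.6,0],"gripper":1},{"angular":[0,0,0],"slide":[0,0.4,0],"gripper":1},{"angular":[0,0,0],"slide":[0,0.2,0],"gripper":1},{"angular":[0,0,0],"slide":[0,0,0],"gripper":1},{"angular":[0,0,0],"slide":[0,0,0],"gripper":1}]'; python3 plan.py .643 .166 .045 -2
```

```text
time_s: 13.77
tcp_pos: [0.6413, 0.1663, 0.0471]
tool_rot: [-0.003, 0.719, 0.695, -0.003]
contact_force: [-12.6, -3.1, 15.3]
opening: 0.128
grip_force: 47.3
turn [-0.008  0.001  0.001] rows>= 1.0 slide cm [-0.02  0.17  0.21] now [0.6413 0.1663 0.0471] theta -2.0 open 0.13
```

```bash
python3 -m creep '[{"angular":[0,0,0],"slide":[0,0.2,0],"gripper":1},{"angular":[0,0,0],"slide":[0,0.2,0],"gripper":1},{"angular":[0,0,0],"slide":[0,0,0],"gripper":1},{"angular":[0,0,0],"slide":[0,0,0],"gripper":1}]'; python3 plan.py .643 .166 .045 -2
```

```text
time_s: 14.1
tcp_pos: [0.6413, 0.1662, 0.0471]
tool_rot: [-0.006, 0.719, 0.695, -0.007]
contact_force: [-24.7, -3.5, 25.2]
opening: 0.13
grip_force: 49.2
turn [-0.017  0.002  0.001] rows>= 1.0 slide cm [-0.02  0.17  0.21] now [0.6413 0.1662 0.0471] theta -1.9 open 0.13
```

```bash
python3 -m creep '[{"angular":[0,0,0],"slide":[0,-0.4,0],"gripper":1},{"angular":[0,0,0],"slide":[0,0,0],"gripper":4},{"angular":[0,0,0],"slide":[0,0,0],"gripper":4},{"angular":[0,0,0],"slide":[0,0,0],"gripper":4},{"angular":[0,0,0],"slide":[0,0,0],"gripper":4},{"angular":[0,0,0],"slide":[0,0,0],"gripper":4},{"angular":[0,0,0],"slide":[0,0,-3],"gripper":4},{"angular":[0,0,0],"slide":[0,0,-4],"gripper":4},{"angular":[0,0,0],"slide":[0,0,-4],"gripper":4},{"angular":[0,0,0],"slide":[0,0,0],"gripper":4},{"angular":[0,0,0],"slide":[0,0,0],"gripper":4}]'; python3 plan.py .434 -.1256 .15 91.4
```

```text
time_s: 15.02
tcp_pos: [0.6465, 0.1674, 0.159]
tool_rot: [0.001, 0.719, 0.695, 0.002]
contact_force: [0.3, 0.4, -0.7]
opening: 0.47
grip_force: 0.0
turn [ 0.005  0.003 -1.629] rows>= 14.0 slide cm [ 21.96 -28.77   0.9 ] now [0.6465 0.1674 0.159 ] theta -1.9 open 0.47
```

```bash
python3 -m creep '[{"angular":[0,0,-0.116],"slide":[0,0,0],"gripper":4},{"angular":[0,0,-0.116],"slide":[0,0,0],"gripper":4},{"angular":[0,0,-0.116],"slide":[0,0,0],"gripper":4},{"angular":[0,0,-0.116],"slide":[0,0,0],"gripper":4},{"angular":[0,0,-0.116],"slide":[0,0,0],"gripper":4},{"angular":[0,0,-0.116],"slide":[0,0,0],"gripper":4},{"angular":[0,0,-0.116],"slide":[0,0,0],"gripper":4},{"angular":[0,0,-0.116],"slide":[0,0,0],"gripper":4},{"angular":[0,0,-0.116],"slide":[0,0,0],"gripper":4},{"angular":[0,0,-0.116],"slide":[0,0,0],"gripper":4},{"angular":[0,0,-0.116],"slide":[0,0,0],"gripper":4},{"angular":[0,0,-0.116],"slide":[0,0,0],"gripper":4},{"angular":[0,0,-0.116],"slide":[0,0,0],"gripper":4},{"angular":[0,0,-0.116],"slide":[0,0,0],"gripper":4}]'
python3 -m creep '[{"angular":[0,0,0],"slide":[2.2,-2.88,0],"gripper":4},{"angular":[0,0,0],"slide":[2.2,-2.88,0],"gripper":4},{"angular":[0,0,0],"slide":[2.2,-2.88,0],"gripper":4},{"angular":[0,0,0],"slide":[2.2,-2.88,0],"gripper":4},{"angular":[0,0,0],"slide":[2.2,-2.88,0],"gripper":4},{"angular":[0,0,0],"slide":[2.2,-2.88,0],"gripper":4},{"angular":[0,0,0],"slide":[2.2,-2.88,0],"gripper":4},{"angular":[0,0,0],"slide":[2.2,-2.88,0],"gripper":4},{"angular":[0,0,0],"slide":[2.2,-2.88,0],"gripper":4},{"angular":[0,0,0],"slide":[2.2,-2.88,0],"gripper":4},{"angular":[0,0,0],"slide":[0,0,0],"gripper":4},{"angular":[0,0,0],"slide":[0,0,0],"gripper":4},{"angular":[0,0,0],"slide":[0,0,0],"gripper":4}]'
python3 plan.py .434 -.1256 .005 91.4
python3 - <<'E'
from h import *; import pickle
c=cam("wrist"); pickle.dump(c,open("w7.pkl","wb")); cv2.imwrite("pics/w7.png",c["pixels"][:,:,::-1])
E
```

```text
time_s: 16.18
tcp_pos: [0.6435, 0.1669, 0.1539]
tool_rot: [-0.002, -0.013, 1.0, -0.001]
contact_force: [0.1, -0.4, 0.5]
opening: 0.468
grip_force: 0.0
time_s: 17.27
tcp_pos: [0.43, -0.1247, 0.1558]
tool_rot: [-0.001, -0.01, 1.0, -0.0]
contact_force: [-0.2, 0.6, -0.1]
opening: 0.469
grip_force: 0.0
turn [-0.    -0.002 -0.005] rows>= 1.0 slide cm [-0.39 -0.1  15.08] now [ 0.43   -0.1247  0.1558] theta 91.1 open 0.47
```

View pics/w7.png

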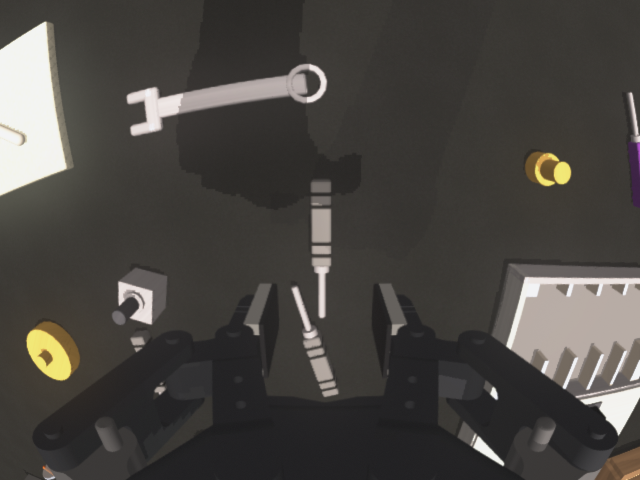

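B lies from (321,182) to its tip at (322,317), A and C are unmoved, and the cover is open with its lanes visible at right. I'll check numerically.

```bash
cat > chk.py <<'E'
# probes seen by the top camera: bright blobs on the dark bench near the work area, as pose (x,y,yaw of tip direction), z=.008
from h import *
def blobs():
    T=cam("top"); g=cv2.cvtColor(T["pixels"],cv2.COLOR_RGB2HSV); m=((g[...,2]>75)&(g[...,1]<60)).astype(np.uint8)
    m=cv2.morphologyEx(m,cv2.MORPH_CLOSE,np.ones((3,3)))
    n,L,st,_=cv2.connectedComponentsWithStats(m,connectivity=8); out=[]
    for i in range(1,n):
        if 130<st[i,4]<700:
            v,u=np.nonzero(L==i); P=np.array([onz(T,a,b,.008)[:2] for a,b in zip(u,v)])
            c=P.mean(0); _,_,V=np.linalg.svd(P-c); s=(P-c)@V[0]; l=np.ptp(s)
            if .09<l<.14:
                d=V[0]*np.sign(-np.sum(s**3) or 1)  # replaced below by mid-range rule
                mid=(s.max()+s.min())/2; d=V[0]*(1 if mid>0 else -1)  # mass sits on the handle, mid-length lies tipwards
                o=c+V[0]*mid; print("probe",o.round(4),"yaw",round(np.degrees(np.arctan2(d[1],d[0])),1),"len",round(l,3),"handle",(o-.025*d).round(4),"px",st[i,:4])
if __name__=="__main__": blobs()
E
python3 chk.py; python3 - <<'E'
from fit import *
W=pickle.load(open("w7.pkl","rb")); a,b=onz(W,322,317,.008),onz(W,321,181,.01); print(a,b,(a-b)[:2],"A tip",onz(W,295,287,.008),"A end",onz(W,331,393,.012))
E
```

```text
probe [ 0.8102 -0.5014] yaw 114.4 len 0.134 handle [ 0.8205 -0.5242] px [487 112  53  22]
probe [ 0.6085 -0.2962] yaw 11.8 len 0.12 handle [ 0.5841 -0.3013] px [415 168  11  51]
[ 0.5206 -0.1256  0.008 ] [ 0.3997 -0.1285  0.01  ] [0.1209 0.0029] A tip [ 0.4917 -0.1494  0.008 ] A end [ 0.6062 -0.1153  0.012 ]
```

```bash
python3 -m creep '[{"angular":[0,0,-0.005],"slide":[-0.5,-0.2,3.5],"gripper":4},{"angular":[0,0,0],"slide":[0,0,3.5],"gripper":4},{"angular":[0,0,0],"slide":[0,0,3],"gripper":4},{"angular":[0,0,0],"slide":[0,0,2],"gripper":4},{"angular":[0,0,0],"slide":[0,0,0],"gripper":4},{"angular":[0,0,0],"slide":[0,0,0],"gripper":4},{"angular":[0,0,0],"slide":[0,0,0],"gripper":4}]'; python3 plan.py .435 -.127 .005 91.4
```

```text
time_s: 17.95
tcp_pos: [0.4361, -0.1268, 0.0372]
tool_rot: [0.0, -0.013, 1.0, -0.001]
contact_force: [0.6, -1.2, 0.3]
opening: 0.47
grip_force: 0.0
turn [-0.001  0.     0.001] rows>= 1.0 slide cm [ 0.11 -0.02  3.22] now [ 0.4361 -0.1268  0.0372] theta 91.5 open 0.47
```

```bash
python3 -m creep '[{"angular":[0,0,0],"slide":[0.1,0,1.2],"gripper":4},{"angular":[0,0,0],"slide":[0,0,1.2],"gripper":4},{"angular":[0,0,0],"slide":[0,0,0.8],"gripper":4},{"angular":[0,0,0],"slide":[0,0,0],"gripper":1.2},{"angular":[0,0,0],"slide":[0,0,0],"gripper":1.2},{"angular":[0,0,0],"slide":[0,0,0],"gripper":1.2},{"angular":[0,0,0],"slide":[0,0,0],"gripper":1.2},{"angular":[0,0,0],"slide":[0,0,0],"gripper":1.2},{"angular":[0,0,0],"slide":[0,0,0],"gripper":1.2}]' 50; python3 plan.py .435 -.127 .005 91.4
```

```text
time_s: 18.7
tcp_pos: [0.4348, -0.1274, 0.0054]
tool_rot: [0.0, -0.012, 1.0, -0.001]
contact_force: [-0.4, 0.3, 6.2]
opening: 0.169
grip_force: 49.8
turn [-0.001  0.001 -0.   ] rows>= 1.0 slide cm [-0.03  0.04  0.04] now [ 0.4348 -0.1274  0.0054] theta 91.4 open 0.17
```

```bash
python3 -m creep '[{"angular":[0,0,0],"slide":[0,0,-1.5],"gripper":1.2},{"angular":[0,0,0],"slide":[0,0,-3],"gripper":1.2},{"angular":[0,0,0],"slide":[0,0,-3],"gripper":1.2},{"angular":[0,0,0],"slide":[0,0,-3],"gripper":1.2},{"angular":[0,0,0],"slide":[0,0,0],"gripper":1.2},{"angular":[0,0,0],"slide":[0,0,0],"gripper":1.2}]'; python3 - <<'E'
from fit import *
W=pickle.load(open("w7.pkl","rb")); p=[.551,.170,-.0345]
print(onz(W,511,266,.034),w(p,(-.076,-.126,.034)))
for y in(-.084,0,.084): print(w(p,(-.025,y,0)))
E
python3 plan.py .5230 .0869 .1 88
```

```text
time_s: 19.2
tcp_pos: [0.4354, -0.1274, 0.1112]
tool_rot: [0.002, -0.012, 1.0, -0.001]
contact_force: [0.1, 0.6, -1.1]
opening: 0.172
grip_force: 48.9
[0.461  0.0324 0.034 ] [np.float64(0.4706990872987837), np.float64(0.04669645820434992), 0.034]
[np.float64(0.5231174515058723), np.float64(0.08691231445350871), 0]
[np.float64(0.5260148766493346), np.float64(0.17086232891174472), 0]
[np.float64(0.5289123017927968), np.float64(0.2548123433699807), 0]
turn [-0.002  0.003  0.059] rows>= 1.0 slide cm [-8.01 21.72  1.12] now [ 0.4354 -0.1274  0.1112] theta 91.4 open 0.17
```

```bash
python3 -m creep '[{"angular":[0,0,0.059],"slide":[0,0,0],"gripper":1.2},{"angular":[0,0,0],"slide":[-1.14,3.1,0],"gripper":1.2},{"angular":[0,0,0],"slide":[-1.14,3.1,0],"gripper":1.2},{"angular":[0,0,0],"slide":[-1.14,3.1,0],"gripper":1.2},{"angular":[0,0,0],"slide":[-1.14,3.1,0],"gripper":1.2},{"angular":[0,0,0],"slide":[-1.14,3.1,0],"gripper":1.2},{"angular":[0,0,0],"slide":[-1.14,3.1,0],"gripper":1.2},{"angular":[0,0,0],"slide":[-1.14,3.1,0],"gripper":1.2},{"angular":[0,0,0],"slide":[0,0,0],"gripper":1.2},{"angular":[0,0,0],"slide":[0,0,0],"gripper":1.2},{"angular":[0,0,0],"slide":[0,0,0],"gripper":1.2}]'
python3 plan.py .5231 .0869 .012 88
python3 - <<'E'
from fit import *
c=cam("wrist"); pickle.dump(c,open("w8.pkl","wb")); im=c["pixels"][:,:,::-1].copy()
for X in [(x,y,z) for x,z in((-.054,.026),(.02,.026)) for y in(-.063,-.021,.021,.063)]+[(-.07,-.12,.034),(-.07,.12,.034)]:
    u=proj(c,w([.551,.170,-.0345],X)); cv2.circle(im,(int(round(u[0])),int(round(u[1]))),2,(0,0,255),-1)
cv2.imwrite("pics/w8.png",cv2.resize(im[60:400,230:640],None,fx=1.7,fy=1.7))
E
```

```text
time_s: 20.12
tcp_pos: [0.5201, 0.0861, 0.1077]
tool_rot: [-0.002, 0.017, 1.0, -0.001]
contact_force: [0.2, -0.7, -0.8]
opening: 0.169
grip_force: 49.0
turn [-0.002 -0.004  0.   ] rows>= 1.0 slide cm [-0.29  0.09  9.57] now [0.5201 0.0861 0.1077] theta 88.0 open 0.17
```

View pics/w8.png

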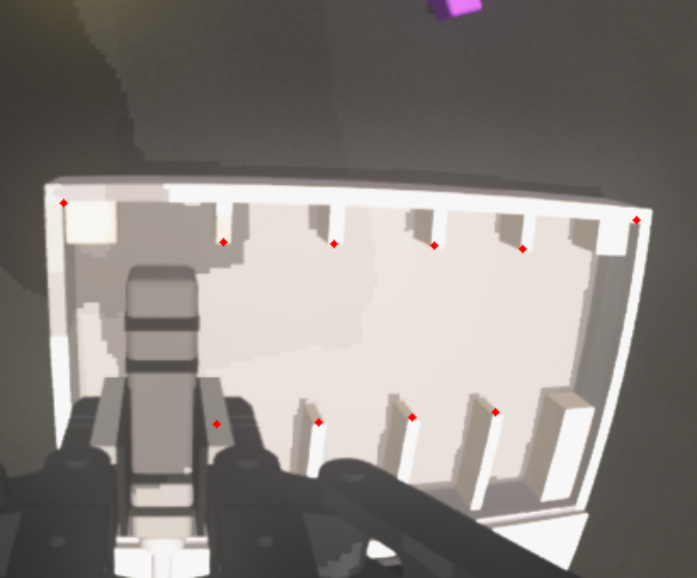

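The projected dots sit on the divider ends, so the case pose is good to about 1 mm. Probe B is held level over the −84 lane.

```bash
python3 -m creep '[{"angular":[-0.002,-0.004,0],"slide":[-0.3,0.1,2],"gripper":1.2},{"angular":[0,0,0],"slide":[0,0,2.5],"gripper":1.2},{"angular":[0,0,0],"slide":[0,0,2.5],"gripper":1.2},{"angular":[0,0,0],"slide":[0,0,1.2],"gripper":1.2},{"angular":[0,0,0],"slide":[0,0,0.6],"gripper":1.2},{"angular":[0,0,0],"slide":[0,0,0.5],"gripper":1.2},{"angular":[0,0,0],"slide":[0,0,0],"gripper":1.2},{"angular":[0,0,0],"slide":[0,0,0],"gripper":1.2},{"angular":[0,0,0],"slide":[0,0,0],"gripper":1.2}]'
python3 plan.py .5231 .0869 .0114 88
```

```text
time_s: 20.92
tcp_pos: [0.5255, 0.0879, 0.0172]
tool_rot: [0.002, 0.018, 1.0, 0.001]
contact_force: [-0.1, 0.1, -1.1]
opening: 0.168
grip_force: 49.0
turn [ 0.001  0.005 -0.   ] rows>= 1.0 slide cm [ 0.24 -0.11  0.58] now [0.5255 0.0879 0.0172] theta 88.0 open 0.17
```

```bash
python3 -m creep '[{"angular":[0,0.005,0],"slide":[0,0,0.3],"gripper":1.2},{"angular":[0,0,0],"slide":[0,0,0.25],"gripper":1.2},{"angular":[0,0,0],"slide":[0,0,0],"gripper":1.2},{"angular":[0,0,0],"slide":[0,0,0],"gripper":3},{"angular":[0,0,0],"slide":[0,0,0],"gripper":3},{"angular":[0,0,0],"slide":[0,0,0],"gripper":3},{"angular":[0,0,0],"slide":[0,0,0],"gripper":3},{"angular":[0,0,0],"slide":[0,0,-2],"gripper":3},{"angular":[0,0,0],"slide":[0,0,-3],"gripper":4},{"angular":[0,0,0],"slide":[0,0,-3.5],"gripper":4},{"angular":[0,0,0],"slide":[0,0,-3.5],"gripper":4},{"angular":[0,0,0],"slide":[0,0,0],"gripper":4}]'
python3 -m creep '[{"angular":[0,0,0.117],"slide":[0,0,0],"gripper":4},{"angular":[0,0,0.117],"slide":[0,0,0],"gripper":4},{"angular":[0,0,0.117],"slide":[0,0,0],"gripper":4},{"angular":[0,0,0.117],"slide":[0,0,0],"gripper":4},{"angular":[0,0,0.117],"slide":[0,0,0],"gripper":4},{"angular":[0,0,0.117],"slide":[0,0,0],"gripper":4},{"angular":[0,0,0.117],"slide":[0,0,0],"gripper":4},{"angular":[0,0,0.117],"slide":[0,0,0],"gripper":4},{"angular":[0,0,0.117],"slide":[0,0,0],"gripper":4},{"angular":[0,0,0.117],"slide":[0,0,0],"gripper":4},{"angular":[0,0,0.117],"slide":[0,0,0],"gripper":4},{"angular":[0,0,0.117],"slide":[0,0,0],"gripper":4},{"angular":[0,0,0.117],"slide":[0,0,0],"gripper":4},{"angular":[0,0,0.117],"slide":[0,0,0],"gripper":4},{"angular":[0,0,0.117],"slide":[0,0,0],"gripper":4},{"angular":[0,0,0.117],"slide":[0,0,0],"gripper":4},{"angular":[0,0,0.117],"slide":[0,0,0],"gripper":4},{"angular":[0,0,0.117],"slide":[0,0,0],"gripper":4},{"angular":[0,0,0.117],"slide":[0,0,0],"gripper":4},{"angular":[0,0,0.117],"slide":[0,0,0],"gripper":4}]'
python3 plan.py .5738 -.1225 .12 -73; python3 chk.py
```

```text
time_s: 21.92
tcp_pos: [0.5291, 0.0885, 0.137]
tool_rot: [0.005, 0.018, 1.0, 0.002]
contact_force: [1.1, 0.1, 0.7]
opening: 0.467
grip_force: 0.0
time_s: 23.58
tcp_pos: [0.5248, 0.0877, 0.1305]
tool_rot: [-0.001, 0.928, 0.371, -0.001]
contact_force: [0.2, 1.1, -1.4]
opening: 0.464
grip_force: 0.0
turn [-0.002  0.001  0.464] rows>= 4.0 slide cm [-1.46 21.54  1.05] now [0.5248 0.0877 0.1305] theta -46.4 open 0.46
probe [ 0.8102 -0.5014] yaw 114.4 len 0.134 handle [ 0.8205 -0.5242] px [487 112  53  22]
probe [ 0.6085 -0.2962] yaw 11.8 len 0.12 handle [ 0.5841 -0.3013] px [415 168  11  51]
probe [ 0.5464 -0.1313] yaw -163.3 len 0.123 handle [ 0.5703 -0.1241] px [337 184  14  53]
```

```bash
python3 -m creep '[{"angular":[0,0,0.116],"slide":[0,0,0],"gripper":4},{"angular":[0,0,0.116],"slide":[0,0,0],"gripper":4},{"angular":[0,0,0.116],"slide":[0,0,0],"gripper":4},{"angular":[0,0,0.116],"slide":[0,0,0],"gripper":4},{"angular":[0,0,0],"slide":[-0.25,3.6,0],"gripper":4},{"angular":[0,0,0],"slide":[-0.25,3.6,0],"gripper":4},{"angular":[0,0,0],"slide":[-0.25,3.6,0],"gripper":4},{"angular":[0,0,0],"slide":[-0.25,3.6,0],"gripper":4},{"angular":[0,0,0],"slide":[-0.25,3.6,0],"gripper":4},{"angular":[0,0,0],"slide":[-0.25,3.6,0],"gripper":4},{"angular":[0,0,0],"slide":[0,0,2.5],"gripper":4},{"angular":[0,0,0],"slide":[0,0,2.5],"gripper":4},{"angular":[0,0,0],"slide":[0,0,2],"gripper":4},{"angular":[0,0,0],"slide":[0,0,0],"gripper":4},{"angular":[0,0,0],"slide":[0,0,0],"gripper":4},{"angular":[0,0,0],"slide":[0,0,0],"gripper":4}]'
python3 plan.py .5738 -.1225 .005 -73; python3 - <<'E'
from fit import *
c=cam("wrist"); g=cv2.cvtColor(c["pixels"],cv2.COLOR_RGB2GRAY)
print("pred handle ends/tip",[np.round(proj(c,w([.5499,-.1299,-2.841],(x,0,.012))),0) for x in(-.06,.01,.06)])
for x in(-.05,-.035,-.02): # brightness profile across the handle, mm offsets
    v=[int(g[int(round(q[1])),int(round(q[0]))]) for q in(proj(c,w([.5499,-.1299,-2.841],(x,y/1e3,.016))) for y in range(-20,21,2))]; print(x,v)
E
```

```text
time_s: 24.97
tcp_pos: [0.5755, -0.1232, 0.0613]
tool_rot: [-0.0, 0.988, 0.151, -0.0]
contact_force: [0.1, 0.1, 1.3]
opening: 0.47
grip_force: 0.0
turn [-0.001  0.001  0.007] rows>= 1.0 slide cm [-0.14 -0.11  5.63] now [ 0.5755 -0.1232  0.0613] theta -72.6 open 0.47
pred handle ends/tip [array([322., 202.]), array([322., 319.]), array([322., 384.])]
-0.05 [79, 78, 79, 79, 78, 79, 81, 90, 222, 225, 225, 225, 225, 225, 225, 171, 81, 85, 84, 82, 83]
-0.035 [79, 79, 80, 78, 80, 83, 80, 81, 82, 83, 82, 83, 83, 84, 85, 81, 76, 81, 80, 80, 80]
-0.02 [62, 62, 63, 63, 64, 64, 65, 70, 154, 157, 158, 157, 157, 157, 155, 124, 63, 64, 63, 62, 63]
```

```bash
python3 -m creep '[{"angular":[0,0,0.007],"slide":[-0.1,0.17,1.6],"gripper":4},{"angular":[0,0,0],"slide":[0,0,1.6],"gripper":4},{"angular":[0,0,0],"slide":[0,0,1.6],"gripper":4},{"angular":[0,0,0],"slide":[0,0,0.8],"gripper":4},{"angular":[0,0,0],"slide":[0,0,0],"gripper":4},{"angular":[0,0,0],"slide":[0,0,0],"gripper":1.2},{"angular":[0,0,0],"slide":[0,0,0],"gripper":1.2},{"angular":[0,0,0],"slide":[0,0,0],"gripper":1.2},{"angular":[0,0,0],"slide":[0,0,0],"gripper":1.2},{"angular":[0,0,0],"slide":[0,0,0],"gripper":1.2},{"angular":[0,0,0],"slide":[0,0,0],"gripper":1.2},{"angular":[0,0,0],"slide":[0,0,0],"gripper":1.2}]'
python3 plan.py .5738 -.1225 .005 -73
```

```text
time_s: 26.02
tcp_pos: [0.5753, -0.125, 0.0058]
tool_rot: [-0.0, 0.989, 0.147, 0.0]
contact_force: [-0.8, -0.1, 6.5]
opening: 0.17
grip_force: 50.4
turn [-0.001 -0.001 -0.001] rows>= 1.0 slide cm [-0.07 -0.29  0.08] now [ 0.5753 -0.125   0.0058] theta -73.1 open 0.17
```

```bash
python3 -m creep '[{"angular":[0,0,0],"slide":[0,0,-1.5],"gripper":1.2},{"angular":[0,0,0],"slide":[0,0,-3],"gripper":1.2},{"angular":[0,0,0],"slide":[0,0,-3],"gripper":1.2},{"angular":[0,0,0],"slide":[0,0,-3],"gripper":1.2},{"angular":[0,0,-0.117],"slide":[0,0,0],"gripper":1.2},{"angular":[0,0,-0.117],"slide":[0,0,0],"gripper":1.2},{"angular":[0,0,-0.117],"slide":[0,0,0],"gripper":1.2},{"angular":[0,0,-0.117],"slide":[0,0,0],"gripper":1.2},{"angular":[0,0,-0.117],"slide":[0,0,0],"gripper":1.2},{"angular":[0,0,-0.117],"slide":[0,0,0],"gripper":1.2},{"angular":[0,0,-0.117],"slide":[0,0,0],"gripper":1.2},{"angular":[0,0,-0.117],"slide":[0,0,0],"gripper":1.2},{"angular":[0,0,-0.117],"slide":[0,0,0],"gripper":1.2},{"angular":[0,0,-0.117],"slide":[0,0,0],"gripper":1.2},{"angular":[0,0,-0.117],"slide":[0,0,0],"gripper":1.2},{"angular":[0,0,-0.117],"slide":[0,0,0],"gripper":1.2}]'
python3 -m creep '[{"angular":[0,0,-0.117],"slide":[0,0,0],"gripper":1.2},{"angular":[0,0,-0.117],"slide":[0,0,0],"gripper":1.2},{"angular":[0,0,-0.117],"slide":[0,0,0],"gripper":1.2},{"angular":[0,0,-0.117],"slide":[0,0,0],"gripper":1.2},{"angular":[0,0,-0.117],"slide":[0,0,0],"gripper":1.2},{"angular":[0,0,-0.117],"slide":[0,0,0],"gripper":1.2},{"angular":[0,0,-0.117],"slide":[0,0,0],"gripper":1.2},{"angular":[0,0,-0.117],"slide":[0,0,0],"gripper":1.2},{"angular":[0,0,-0.117],"slide":[0,0,0],"gripper":1.2},{"angular":[0,0,-0.117],"slide":[0,0,0],"gripper":1.2},{"angular":[0,0,-0.117],"slide":[0,0,0],"gripper":1.2},{"angular":[0,0,-0.117],"slide":[0,0,0],"gripper":1.2},{"angular":[0,0,0],"slide":[0,0,0],"gripper":1.2},{"angular":[0,0,0],"slide":[0,0,0],"gripper":1.2}]'
python3 plan.py .526 .1709 .1 88
```

```text
time_s: 27.35
tcp_pos: [0.5744, -0.1252, 0.1105]
tool_rot: [-0.001, 0.658, 0.753, -0.0]
contact_force: [-1.2, -0.1, -1.0]
opening: 0.167
grip_force: 49.5
time_s: 28.52
tcp_pos: [0.5744, -0.1254, 0.1101]
tool_rot: [-0.001, 0.021, 1.0, 0.0]
contact_force: [-0.6, -0.6, -0.6]
opening: 0.169
grip_force: 49.5
turn [ 0.    -0.001 -0.007] rows>= 1.0 slide cm [ 5.87 29.44  1.01] now [ 0.5744 -0.1254  0.1101] theta 87.6 open 0.17
```

```bash
python3 -m creep '[{"angular":[0,0,-0.007],"slide":[0,0,0],"gripper":1.2},{"angular":[0,0,0],"slide":[0.73,3.68,0],"gripper":1.2},{"angular":[0,0,0],"slide":[0.73,3.68,0],"gripper":1.2},{"angular":[0,0,0],"slide":[0.73,3.68,0],"gripper":1.2},{"angular":[0,0,0],"slide":[0.73,3.68,0],"gripper":1.2},{"angular":[0,0,0],"slide":[0.73,3.68,0],"gripper":1.2},{"angular":[0,0,0],"slide":[0.73,3.68,0],"gripper":1.2},{"angular":[0,0,0],"slide":[0.73,3.68,0],"gripper":1.2},{"angular":[0,0,0],"slide":[0.73,3.68,0],"gripper":1.2},{"angular":[0,0,0],"slide":[0,0,0],"gripper":1.2},{"angular":[0,0,0],"slide":[0,0,2],"gripper":1.2},{"angular":[0,0,0],"slide":[0,0,2],"gripper":1.2},{"angular":[0,0,0],"slide":[0,0,2],"gripper":1.2},{"angular":[0,0,0],"slide":[0,0,0],"gripper":1.2},{"angular":[0,0,0],"slide":[0,0,0],"gripper":1.2},{"angular":[0,0,0],"slide":[0,0,0],"gripper":1.2}]'
python3 plan.py .526 .1709 .012 88
```

```text
time_s: 29.85
tcp_pos: [0.5258, 0.1713, 0.0507]
tool_rot: [-0.0, 0.016, 1.0, 0.001]
contact_force: [-0.0, 0.2, -0.7]
opening: 0.17
grip_force: 49.5
turn [ 0.001 -0.001  0.003] rows>= 1.0 slide cm [-0.02 -0.04  3.87] now [0.5258 0.1713 0.0507] theta 88.2 open 0.17
```

```bash
python3 -m creep '[{"angular":[0,0,0],"slide":[0,0,1.2],"gripper":1.2},{"angular":[0,0,0],"slide":[0,0,1.2],"gripper":1.2},{"angular":[0,0,0],"slide":[0,0,1],"gripper":1.2},{"angular":[0,0,0],"slide":[0,0,0.45],"gripper":1.2},{"angular":[0,0,0],"slide":[0,0,0],"gripper":1.2},{"angular":[0,0,0],"slide":[0,0,0],"gripper":1.2},{"angular":[0,0,0],"slide":[0,0,0],"gripper":3},{"angular":[0,0,0],"slide":[0,0,0],"gripper":3},{"angular":[0,0,0],"slide":[0,0,0],"gripper":3},{"angular":[0,0,0],"slide":[0,0,0],"gripper":3},{"angular":[0,0,0],"slide":[0,0,-2],"gripper":3},{"angular":[0,0,0],"slide":[0,0,-4],"gripper":4},{"angular":[0,0,0],"slide":[0,0,-4],"gripper":4},{"angular":[0,0,0],"slide":[0,0,-4],"gripper":4},{"angular":[0,0,-0.108],"slide":[0,0,0],"gripper":4},{"angular":[0,0,-0.108],"slide":[0,0,0],"gripper":4},{"angular":[0,0,0],"slide":[0,0,0],"gripper":4}]'
python3 plan.py .5857 -.3016 .15 100.4; python3 chk.py
```

```text
time_s: 31.27
tcp_pos: [0.5256, 0.1713, 0.1521]
tool_rot: [-0.0, -0.094, 0.996, 0.001]
contact_force: [-0.2, -1.5, 0.7]
opening: 0.466
grip_force: 0.0
turn [ 0.002 -0.     0.006] rows>= 1.0 slide cm [  2.62 -47.6    0.21] now [0.5256 0.1713 0.1521] theta 100.8 open 0.47
probe [ 0.8102 -0.5014] yaw 114.4 len 0.134 handle [ 0.8205 -0.5242] px [487 112  53  22]
probe [ 0.6085 -0.2962] yaw 11.8 len 0.12 handle [ 0.5841 -0.3013] px [415 168  11  51]
```

```bash
python3 -m creep '[{"angular":[0,0,0.006],"slide":[0,0,0],"gripper":4},{"angular":[0,0,0],"slide":[0.2,-3.66,0],"gripper":4},{"angular":[0,0,0],"slide":[0.2,-3.66,0],"gripper":4},{"angular":[0,0,0],"slide":[0.2,-3.66,0],"gripper":4},{"angular":[0,0,0],"slide":[0.2,-3.66,0],"gripper":4},{"angular":[0,0,0],"slide":[0.2,-3.66,0],"gripper":4},{"angular":[0,0,0],"slide":[0.2,-3.66,0],"gripper":4},{"angular":[0,0,0],"slide":[0.2,-3.66,0],"gripper":4},{"angular":[0,0,0],"slide":[0.2,-3.66,0],"gripper":4},{"angular":[0,0,0],"slide":[0.2,-3.66,0],"gripper":4},{"angular":[0,0,0],"slide":[0.2,-3.66,0],"gripper":4},{"angular":[0,0,0],"slide":[0.2,-3.66,0],"gripper":4},{"angular":[0,0,0],"slide":[0.2,-3.66,0],"gripper":4},{"angular":[0,0,0],"slide":[0.2,-3.66,0],"gripper":4},{"angular":[0,0,0],"slide":[0,0,0],"gripper":4},{"angular":[0,0,0],"slide":[0,0,3],"gripper":4},{"angular":[0,0,0],"slide":[0,0,3],"gripper":4},{"angular":[0,0,0],"slide":[0,0,2.5],"gripper":4},{"angular":[0,0,0],"slide":[0,0,0],"gripper":4},{"angular":[0,0,0],"slide":[0,0,0],"gripper":4}]'
python3 -m creep '[{"angular":[0,0,0],"slide":[0,0,0],"gripper":4}]' >/dev/null
python3 plan.py .5857 -.3016 .005 100.4; python3 - <<'E'
from fit import *
c=cam("wrist"); g=cv2.cvtColor(c["pixels"],cv2.COLOR_RGB2GRAY); p=[.6102,-.2971,.1822]
for x in(-.052,-.04,-.025,-.015):
    v=[int(g[int(round(q[1])),int(round(q[0]))]) for q in(proj(c,w(p,(x,y/1e3,.016))) for y in range(-20,21,2))]; print(x,v)
print([int(g[int(round(q[1])),int(round(q[0]))]) for q in(proj(c,w(p,(x/1e3,0,.016))) for x in range(-76,-44,2))])
E
```

```text
time_s: 32.98
tcp_pos: [0.5831, -0.3007, 0.0637]
tool_rot: [-0.003, -0.089, 0.996, 0.002]
contact_force: [1.1, -0.2, 0.7]
opening: 0.47
grip_force: 0.0
turn [ 0.001 -0.001 -0.003] rows>= 1.0 slide cm [-0.07  0.    6.15] now [ 0.5851 -0.3017  0.0665] theta 100.2 open 0.47
-0.052 [64, 62, 61, 62, 63, 63, 62, 66, 66, 65, 66, 67, 66, 67, 66, 66, 65, 66, 67, 67, 66]
-0.04 [62, 64, 64, 63, 66, 65, 96, 111, 112, 112, 117, 120, 120, 117, 69, 68, 67, 65, 67, 67, 65]
-0.025 [83, 82, 83, 85, 85, 84, 109, 160, 164, 224, 229, 230, 231, 228, 91, 85, 83, 85, 85, 85, 85]
-0.015 [88, 88, 90, 87, 86, 86, 114, 228, 229, 229, 229, 230, 230, 227, 120, 86, 87, 88, 87, 86, 84]
[68, 68, 68, 67, 66, 65, 75, 111, 159, 162, 162, 162, 66, 117, 162, 162]
```

```bash
python3 -m creep '[{"angular":[0,0,0],"slide":[-0.05,0,1.8],"gripper":4},{"angular":[0,0,0],"slide":[0,0,1.8],"gripper":4},{"angular":[0,0,0],"slide":[0,0,1.6],"gripper":4},{"angular":[0,0,0],"slide":[0,0,0.8],"gripper":4},{"angular":[0,0,0],"slide":[0,0,0.1],"gripper":4},{"angular":[0,0,0],"slide":[0,0,0],"gripper":1.2},{"angular":[0,0,0],"slide":[0,0,0],"gripper":1.2},{"angular":[0,0,0],"slide":[0,0,0],"gripper":1.2},{"angular":[0,0,0],"slide":[0,0,0],"gripper":1.2},{"angular":[0,0,0],"slide":[0,0,0],"gripper":1.2},{"angular":[0,0,0],"slide":[0,0,0],"gripper":1.2},{"angular":[0,0,0],"slide":[0,0,0],"gripper":1.2}]'
python3 plan.py .5857 -.3016 .005 100.4
```

```text
time_s: 34.12
tcp_pos: [0.5859, -0.302, 0.0064]
tool_rot: [0.0, -0.089, 0.996, -0.0]
contact_force: [-1.4, 1.2, 7.0]
opening: 0.169
grip_force: 51.1
turn [-0.     0.001 -0.002] rows>= 1.0 slide cm [0.01 0.04 0.14] now [ 0.5859 -0.302   0.0064] theta 100.3 open 0.17
```

```bash
python3 -m creep '[{"angular":[0,0,0],"slide":[0,0,-1.5],"gripper":1.2},{"angular":[0,0,0],"slide":[0,0,-3],"gripper":1.2},{"angular":[0,0,0],"slide":[0,0,-3],"gripper":1.2},{"angular":[0,0,0],"slide":[0,0,-4],"gripper":1.2},{"angular":[0,0,0.108],"slide":[0,0,0],"gripper":1.2},{"angular":[0,0,0.108],"slide":[0,0,0],"gripper":1.2},{"angular":[0,0,0],"slide":[0.51,3.7,0],"gripper":1.2},{"angular":[0,0,0],"slide":[0.51,3.7,0],"gripper":1.2},{"angular":[0,0,0],"slide":[0.51,3.7,0],"gripper":1.2},{"angular":[0,0,0],"slide":[0.51,3.7,0],"gripper":1.2},{"angular":[0,0,0],"slide":[0.51,3.7,0],"gripper":1.2},{"angular":[0,0,0],"slide":[0.51,3.7,0],"gripper":1.2},{"angular":[0,0,0],"slide":[0.51,3.7,0],"gripper":1.2},{"angular":[0,0,0],"slide":[0.51,3.7,0],"gripper":1.2},{"angular":[0,0,0],"slide":[0.51,3.7,0],"gripper":1.2},{"angular":[0,0,0],"slide":[0.51,3.7,0],"gripper":1.2},{"angular":[0,0,0],"slide":[0.51,3.7,0],"gripper":1.2},{"angular":[0,0,0],"slide":[0.51,3.7,0],"gripper":1.2},{"angular":[0,0,0],"slide":[0.51,3.7,0],"gripper":1.2},{"angular":[0,0,0],"slide":[0,0,0],"gripper":1.2}]'
python3 -m creep '[{"angular":[0,0,0],"slide":[0.51,3.7,0],"gripper":1.2},{"angular":[0,0,0],"slide":[0.51,3.7,0],"gripper":1.2},{"angular":[0,0,0],"slide":[0,0,2],"gripper":1.2},{"angular":[0,0,0],"slide":[0,0,2],"gripper":1.2},{"angular":[0,0,0],"slide":[0,0,1.5],"gripper":1.2},{"angular":[0,0,0],"slide":[0,0,0],"gripper":1.2},{"angular":[0,0,0],"slide":[0,0,0],"gripper":1.2},{"angular":[0,0,0],"slide":[0,0,0],"gripper":1.2}]'
python3 plan.py .5289 .2548 .012 88
```

```text
time_s: 35.78
tcp_pos: [0.5345, 0.1916, 0.1216]
tool_rot: [-0.001, 0.013, 1.0, 0.003]
contact_force: [-0.5, 1.1, -1.2]
opening: 0.167
grip_force: 50.3
time_s: 36.45
tcp_pos: [0.5296, 0.256, 0.0667]
tool_rot: [-0.0, 0.019, 1.0, 0.001]
contact_force: [0.5, -0.1, -0.1]
opening: 0.171
grip_force: 50.4
turn [ 0.002 -0.    -0.002] rows>= 1.0 slide cm [ 0.07 -0.12  5.47] now [0.5296 0.256  0.0667] theta 87.9 open 0.17
```

Now place C, release it, rise, and start swinging towards the cover bar.

```bash
python3 -m creep '[{"angular":[0,0,0],"slide":[0.07,-0.12,1.6],"gripper":1.2},{"angular":[0,0,0],"slide":[0,0,1.5],"gripper":1.2},{"angular":[0,0,0],"slide":[0,0,1.4],"gripper":1.2},{"angular":[0,0,0],"slide":[0,0,0.9],"gripper":1.2},{"angular":[0,0,0],"slide":[0,0,0],"gripper":1.2},{"angular":[0,0,0],"slide":[0,0,0],"gripper":1.2},{"angular":[0,0,0],"slide":[0,0,0],"gripper":3},{"angular":[0,0,0],"slide":[0,0,0],"gripper":3},{"angular":[0,0,0],"slide":[0,0,0],"gripper":3},{"angular":[0,0,0],"slide":[0,0,0],"gripper":3},{"angular":[0,0,0],"slide":[0,0,-2],"gripper":3},{"angular":[0,0,0],"slide":[0,0,-4],"gripper":4},{"angular":[0,0,0],"slide":[0,0,-4],"gripper":4},{"angular":[0,0,0],"slide":[2,-3.3,-4],"gripper":4},{"angular":[0,0,0],"slide":[2,-3.3,-4],"gripper":4},{"angular":[0,0,0],"slide":[0,0,0],"gripper":4},{"angular":[0,0,0],"slide":[0,0,0],"gripper":4},{"angular":[0,0,0],"slide":[0,0,0],"gripper":4}]'
python3 plan.py .645 .1667 .15 -2; python3 - <<'E'
from fit import *
c=cam("wrist"); pickle.dump(c,open("w9.pkl","wb")); im=c["pixels"][:,:,::-1].copy()
for X in [(x,y,.014) for x in(-.06,.01,.06) for y in(-.084,0,.084)]:
    u=proj(c,w([.551,.170,-.0345],X)); cv2.circle(im,(int(round(u[0])),int(round(u[1]))),2,(0,0,255),-1)
cv2.imwrite("pics/w9.png",im)
E
```

```text
time_s: 37.95
tcp_pos: [0.4965, 0.2067, 0.1715]
tool_rot: [-0.001, 0.018, 1.0, 0.001]
contact_force: [0.5, -0.1, 0.1]
opening: 0.469
grip_force: 0.0
turn [ 0.    -0.002  1.569] rows>= 14.0 slide cm [-3.48 14.98  2.15] now [0.4965 0.2067 0.1715] theta 87.9 open 0.47
```

View pics/w9.png

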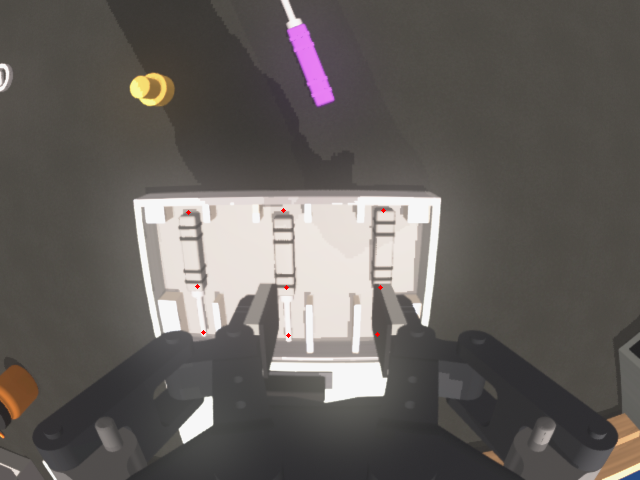

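All three probes lie in their own lanes at the predicted marks: handles near (190,245), (284,245) and (384,245), tips towards the hole end. Next, shut the cover.

```bash
python3 -m creep '[{"angular":[0,0,0.1207],"slide":[0,0,0],"gripper":4},{"angular":[0,0,0.1207],"slide":[0,0,0],"gripper":4},{"angular":[0,0,0.1207],"slide":[0,0,0],"gripper":4},{"angular":[0,0,0.1207],"slide":[0,0,0],"gripper":4},{"angular":[0,0,0.1207],"slide":[0,0,0],"gripper":4},{"angular":[0,0,0.1207],"slide":[0,0,0],"gripper":4},{"angular":[0,0,0.1207],"slide":[0,0,0],"gripper":4},{"angular":[0,0,0.1207],"slide":[0,0,0],"gripper":4},{"angular":[0,0,0.1207],"slide":[0,0,0],"gripper":4},{"angular":[0,0,0.1207],"slide":[0,0,0],"gripper":4},{"angular":[0,0,0.1207],"slide":[0,0,0],"gripper":4},{"angular":[0,0,0.1207],"slide":[0,0,0],"gripper":4},{"angular":[0,0,0.1207],"slide":[0,0,0],"gripper":4},{"angular":[0,0,0],"slide":[-0.9,3.6,0],"gripper":4},{"angular":[0,0,0],"slide":[-0.9,3.6,0],"gripper":4},{"angular":[0,0,0],"slide":[-0.9,3.6,0],"gripper":4},{"angular":[0,0,0],"slide":[-0.8,3.6,3],"gripper":4},{"angular":[0,0,0],"slide":[0,0,3],"gripper":4},{"angular":[0,0,0],"slide":[0,0,0],"gripper":4},{"angular":[0,0,0],"slide":[0,0,0],"gripper":4}]'
python3 plan.py .642 .1667 .047 -2; python3 - <<'E'
from fit import *
c=cam("wrist"); g=cv2.cvtColor(c["pixels"],cv2.COLOR_RGB2GRAY)
for y in(-.015,.0,.015):  # along case x across the bar at z=.066
    print(y,[int(g[int(round(q[1])),int(round(q[0]))]) for q in(proj(c,w([.551,.170,-.0345],(.091+x/1e3,y,.066))) for x in range(-20,21,2))])
E
```

```text
time_s: 39.67
tcp_pos: [0.6325, 0.1677, 0.1109]
tool_rot: [-0.003, 0.719, 0.695, -0.004]
contact_force: [0.2, 0.0, 0.5]
opening: 0.469
grip_force: 0.0
turn [-0.009  0.002  0.001] rows>= 1.0 slide cm [-0.07  0.95  6.39] now [0.6325 0.1677 0.1109] theta -2.0 open 0.47
-0.015 [107, 138, 164, 161, 166, 136, 79, 63, 58, 58, 59, 59, 60, 75, 104, 165, 161, 163, 163, 108, 65]
0.0 [109, 130, 148, 147, 152, 143, 76, 59, 63, 65, 63, 62, 63, 72, 96, 204, 158, 162, 163, 163, 168]
0.015 [99, 172, 218, 215, 219, 212, 79, 64, 67, 70, 71, 72, 72, 79, 125, 219, 218, 219, 218, 217, 220]
```

```bash
python3 plan.py .642 .1667 .047 -2; python3 -m creep '[{"angular":[-0.005,0,0],"slide":[0,0.9,1],"gripper":4},{"angular":[0,0,0],"slide":[0,0,2],"gripper":4},{"angular":[0,0,0],"slide":[0,0,2],"gripper":4},{"angular":[0,0,0],"slide":[0,0,1.2],"gripper":4},{"angular":[0,0,0],"slide":[0,0,0],"gripper":4},{"angular":[0,0,0],"slide":[0,0,0],"gripper":4},{"angular":[0,0,0],"slide":[0,0,0],"gripper":1},{"angular":[0,0,0],"slide":[0,0,0],"gripper":1},{"angular":[0,0,0],"slide":[0,0,0],"gripper":1},{"angular":[0,0,0],"slide":[0,0,0],"gripper":1},{"angular":[0,0,0],"slide":[0,0,0],"gripper":1},{"angular":[0,0,0],"slide":[0,0,0],"gripper":1},{"angular":[0,0,0],"slide":[0,0,0],"gripper":1}]' 50; python3 plan.py .495 .172 .047 -2
```

```text
turn [-0.005  0.     0.001] rows>= 1.0 slide cm [-0.13  0.84  6.62] now [0.6337 0.1683 0.1132] theta -1.9 open 0.46
time_s: 40.8
tcp_pos: [0.6414, 0.1678, 0.0542]
tool_rot: [-0.001, 0.719, 0.695, -0.0]
contact_force: [-8.5, 0.3, 7.9]
opening: 0.125
grip_force: 39.5
turn [-0.002 -0.002  0.   ] rows>= 1.0 slide cm [ -0.09 -14.65   0.72] now [0.6414 0.1678 0.0542] theta -2.0 open 0.12
```

```bash
python3 -m creep '[{"angular":[0,0,0],"slide":[0,-0.6,0],"gripper":1},{"angular":[0,0,0],"slide":[0,-1,0],"gripper":1},{"angular":[0,0,0],"slide":[0,-1.2,0],"gripper":1},{"angular":[0,0,0],"slide":[0,-1.2,0],"gripper":1},{"angular":[0,0,0],"slide":[0,-1.2,0],"gripper":1},{"angular":[0,0,0],"slide":[0,-1.2,0],"gripper":1},{"angular":[0,0,0],"slide":[0,-1.2,0],"gripper":1},{"angular":[0,0,0],"slide":[0,-1.2,0],"gripper":1},{"angular":[0,0,0],"slide":[0,-1.2,0],"gripper":1},{"angular":[0,0,0],"slide":[0,-1.2,0],"gripper":1},{"angular":[0,0,0],"slide":[0,-1.2,0],"gripper":1},{"angular":[0,0,0],"slide":[0,-1,0],"gripper":1},{"angular":[0,0,0],"slide":[0,-0.6,0],"gripper":1},{"angular":[0,0,0],"slide":[0,-0.5,0],"gripper":1},{"angular":[0,0,0],"slide":[0,-0.3,0],"gripper":1},{"angular":[0,0,0],"slide":[0,-0.2,0],"gripper":1},{"angular":[0,0,0],"slide":[0,0,0],"gripper":1},{"angular":[0,0,0],"slide":[0,0,0],"gripper":1}]' ; python3 plan.py .495 .172 .047 -2
```

```text
time_s: 42.3
tcp_pos: [0.4954, 0.1735, 0.0541]
tool_rot: [0.001, 0.719, 0.695, 0.004]
contact_force: [-0.4, 1.0, 9.0]
opening: 0.126
grip_force: 40.2
turn [ 0.007 -0.003 -0.   ] rows>= 1.0 slide cm [-0.15 -0.04  0.71] now [0.4954 0.1735 0.0541] theta -2.0 open 0.13
```

```bash
python3 -m creep '[{"angular":[0,0,0],"slide":[0,-0.2,0],"gripper":1},{"angular":[0,0,0],"slide":[0,-0.2,0],"gripper":1},{"angular":[0,0,0],"slide":[0,0,0],"gripper":1},{"angular":[0,0,0],"slide":[0,0,0],"gripper":1}]' ; python3 plan.py .495 .172 .047 -2
```

```text
time_s: 42.63
tcp_pos: [0.4953, 0.1735, 0.0541]
tool_rot: [0.004, 0.72, 0.694, 0.007]
contact_force: [10.2, 1.6, -2.1]
opening: 0.124
grip_force: 39.0
turn [ 0.015 -0.004 -0.001] rows>= 1.0 slide cm [-0.15 -0.03  0.71] now [0.4953 0.1735 0.0541] theta -2.1 open 0.12
```

```bash
python3 -m creep '[{"angular":[0,0,0],"slide":[0,0.4,0],"gripper":1},{"angular":[0,0,0],"slide":[0,0,0],"gripper":4},{"angular":[0,0,0],"slide":[0,0,0],"gripper":4},{"angular":[0,0,0],"slide":[0,0,0],"gripper":4},{"angular":[0,0,0],"slide":[0,0,0],"gripper":4},{"angular":[0,0,0],"slide":[0,0,0],"gripper":4},{"angular":[0,0,0],"slide":[0,0,-3],"gripper":4},{"angular":[0,0,0],"slide":[0,0,-4],"gripper":4},{"angular":[0,0,0],"slide":[0,0,-4],"gripper":4},{"angular":[0,0,-0.12],"slide":[0,0,0],"gripper":4},{"angular":[0,0,-0.12],"slide":[0,0,0],"gripper":4},{"angular":[0,0,-0.12],"slide":[0,0,0],"gripper":4},{"angular":[0,0,-0.12],"slide":[0,0,0],"gripper":4},{"angular":[0,0,-0.12],"slide":[0,0,0],"gripper":4},{"angular":[0,0,-0.12],"slide":[0,0,0],"gripper":4},{"angular":[0,0,-0.12],"slide":[0,0,0],"gripper":4},{"angular":[0,0,-0.12],"slide":[0,0,0],"gripper":4},{"angular":[0,0,-0.12],"slide":[0,0,0],"gripper":4},{"angular":[0,0,-0.12],"slide":[0,0,0],"gripper":4}]'
python3 -m creep '[{"angular":[0,0,-0.12],"slide":[0,0,0],"gripper":4},{"angular":[0,0,-0.12],"slide":[0,0,0],"gripper":4},{"angular":[0,0,-0.13],"slide":[0,0,0],"gripper":4},{"angular":[0,0,0],"slide":[0,0,0],"gripper":4}]'; python3 plan.py .501 -.2895 .165 88
```

```text
time_s: 44.22
tcp_pos: [0.4932, 0.1723, 0.162]
tool_rot: [0.001, 0.199, 0.98, 0.001]
contact_force: [0.3, 0.9, -0.2]
opening: 0.47
grip_force: 0.0
turn [ 0.001  0.002 -0.365] rows>= 4.0 slide cm [ -2.39 -46.12  -0.3 ] now [0.4932 0.1723 0.162 ] theta 67.1 open 0.47out of range; nothing moved
```

```bash
python3 -m creep '[{"angular":[0,0,-0.12],"slide":[0,0,0],"gripper":4},{"angular":[0,0,-0.12],"slide":[0,0,0],"gripper":4},{"angular":[0,0,-0.12],"slide":[0,0,0],"gripper":4},{"angular":[0,0,0],"slide":[-0.2,-3.84,0],"gripper":4},{"angular":[0,0,0],"slide":[-0.2,-3.84,0],"gripper":4},{"angular":[0,0,0],"slide":[-0.2,-3.84,0],"gripper":4},{"angular":[0,0,0],"slide":[-0.2,-3.84,0],"gripper":4},{"angular":[0,0,0],"slide":[-0.2,-3.84,0],"gripper":4},{"angular":[0,0,0],"slide":[-0.2,-3.84,0],"gripper":4},{"angular":[0,0,0],"slide":[-0.2,-3.84,0],"gripper":4},{"angular":[0,0,0],"slide":[-0.2,-3.84,0],"gripper":4},{"angular":[0,0,0],"slide":[-0.2,-3.84,0],"gripper":4},{"angular":[0,0,0],"slide":[-0.2,-3.84,0],"gripper":4},{"angular":[0,0,0],"slide":[-0.2,-3.84,0],"gripper":4},{"angular":[0,0,0],"slide":[-0.2,-3.84,0],"gripper":4},{"angular":[0,0,0],"slide":[0,0,3],"gripper":4},{"angular":[0,0,0],"slide":[0,0,3],"gripper":4},{"angular":[0,0,0],"slide":[0,0,0],"gripper":4},{"angular":[0,0,0],"slide":[0,0,0],"gripper":4},{"angular":[0,0,0],"slide":[0,0,0],"gripper":4}]'; python3 plan.py .501 -.2895 .042 88
```

```text
time_s: 45.88
tcp_pos: [0.4972, -0.2888, 0.1028]
tool_rot: [0.002, 0.023, 1.0, 0.0]
contact_force: [0.3, 0.2, 0.9]
opening: 0.47
grip_force: 0.0
turn [ 0.001  0.004 -0.01 ] rows>= 1.0 slide cm [-0.39 -0.06  6.08] now [ 0.4972 -0.2888  0.1028] theta 87.4 open 0.47
```

```bash
python3 -m creep '[{"angular":[0,0.003,-0.01],"slide":[-0.3,-0.05,1.5],"gripper":4},{"angular":[0,0,0],"slide":[0,0,0],"gripper":4},{"angular":[0,0,0],"slide":[0,0,1.5],"gripper":4},{"angular":[0,0,0],"slide":[0,0,1.5],"gripper":4},{"angular":[0,0,0],"slide":[0,0,1.3],"gripper":4},{"angular":[0,0,0],"slide":[0,0,0.2],"gripper":4},{"angular":[0,0,0],"slide":[0,0,0],"gripper":4},{"angular":[0,0,0],"slide":[0,0,0],"gripper":1},{"angular":[0,0,0],"slide":[0,0,0],"gripper":1},{"angular":[0,0,0],"slide":[0,0,0],"gripper":1},{"angular":[0,0,0],"slide":[0,0,0],"gripper":1},{"angular":[0,0,0],"slide":[0,0,0],"gripper":1},{"angular":[0,0,0],"slide":[0,0,0],"gripper":1},{"angular":[0,0,0],"slide":[0,0,0],"gripper":1}]' 50; python3 plan.py .501 -.2895 .042 88
```

```text
time_s: 47.05
tcp_pos: [0.5002, -0.2898, 0.043]
tool_rot: [0.001, 0.018, 1.0, 0.0]
contact_force: [-1.3, 1.0, 5.7]
opening: 0.143
grip_force: 48.8
turn [ 0.     0.002 -0.001] rows>= 1.0 slide cm [-0.07  0.04  0.1 ] now [ 0.5002 -0.2898  0.043 ] theta 87.9 open 0.14
```

```bash
python3 -m creep '[{"angular":[0,0,0],"slide":[0,0,-1.5],"gripper":1},{"angular":[0,0,0],"slide":[0,0,-2],"gripper":1},{"angular":[0,0,0],"slide":[0,0,-3.5],"gripper":1},{"angular":[0,0,0],"slide":[0,0,-3.5],"gripper":1},{"angular":[0,0,0],"slide":[0,0,-2],"gripper":1},{"angular":[0,0,0],"slide":[-1.1,3.84,0],"gripper":1},{"angular":[0,0,0],"slide":[-1.1,3.84,0],"gripper":1},{"angular":[0,0,0],"slide":[-1.1,3.84,0],"gripper":1},{"angular":[0,0,0],"slide":[-1.1,3.84,0],"gripper":1},{"angular":[0,0,0],"slide":[-1.1,3.84,0],"gripper":1},{"angular":[0,0,0],"slide":[-1.1,3.84,0],"gripper":1},{"angular":[0,0,0],"slide":[-1.1,3.84,0],"gripper":1},{"angular":[0,0,0],"slide":[-1.1,3.84,0],"gripper":1},{"angular":[0,0,0],"slide":[-1.1,3.84,0],"gripper":1},{"angular":[0,0,0],"slide":[-1.1,3.84,0],"gripper":1},{"angular":[0,0,0],"slide":[-1.1,3.84,0],"gripper":1},{"angular":[0,0,0],"slide":[-1.1,3.84,0],"gripper":1},{"angular":[0,0,0],"slide":[0,0,0],"gripper":1},{"angular":[0,0,0],"slide":[0,0,0],"gripper":1},{"angular":[0,0,0],"slide":[0,0,0],"gripper":1}]'; python3 plan.py .648 .1663 .043 88
```

```text
time_s: 48.72
tcp_pos: [0.6476, 0.1656, 0.1669]
tool_rot: [-0.0, 0.018, 1.0, -0.0]
contact_force: [-0.1, -1.3, -0.6]
opening: 0.142
grip_force: 49.3
turn [-0.    -0.001 -0.001] rows>= 1.0 slide cm [-0.04  0.08 12.39] now [0.6476 0.1656 0.1669] theta 88.0 open 0.14
```

```bash
python3 -m creep '[{"angular":[0,0,0],"slide":[0,0.05,3],"gripper":1},{"angular":[0,0,0],"slide":[0,0,3],"gripper":1},{"angular":[0,0,0],"slide":[0,0,2],"gripper":1},{"angular":[0,0,0],"slide":[0,0,0.6],"gripper":1},{"angular":[0,0,0],"slide":[0,0,0],"gripper":1},{"angular":[0,0,0],"slide":[0,0,0],"gripper":1},{"angular":[0,0,0],"slide":[0,0,0],"gripper":1},{"angular":[0,0,0],"slide":[0,0,0],"gripper":1}]'; python3 plan.py .648 .1663 .043 88
```

```text
time_s: 49.38
tcp_pos: [0.6493, 0.1667, 0.0833]
tool_rot: [0.002, 0.018, 1.0, 0.001]
contact_force: [0.4, 0.0, -0.0]
opening: 0.139
grip_force: 49.3
turn [ 0.002  0.003 -0.002] rows>= 1.0 slide cm [ 0.13 -0.04  4.03] now [0.6493 0.1667 0.0833] theta 87.9 open 0.14
```

```bash
python3 -m creep '[{"angular":[0.001,0.002,0],"slide":[0.08,-0.04,0.4],"gripper":1},{"angular":[0,0,0],"slide":[0,0,0.4],"gripper":1},{"angular":[0,0,0],"slide":[0,0,0.4],"gripper":1},{"angular":[0,0,0],"slide":[0,0,0.4],"gripper":1},{"angular":[0,0,0],"slide":[0,0,0.4],"gripper":1},{"angular":[0,0,0],"slide":[0,0,0],"gripper":1},{"angular":[0,0,0],"slide":[0,0,0],"gripper":1}]'; python3 plan.py .648 .1663 .043 88
```

```text
time_s: 49.97
tcp_pos: [0.6469, 0.1663, 0.0608]
tool_rot: [-0.001, 0.018, 1.0, -0.0]
contact_force: [0.4, 0.0, -0.3]
opening: 0.141
grip_force: 49.3
turn [-0.    -0.003 -0.001] rows>= 1.0 slide cm [-0.11  0.01  1.78] now [0.6469 0.1663 0.0608] theta 87.9 open 0.14
```

The pin is inside the hole without resistance. Now lower it the rest of the way.

```bash
python3 -m creep '[{"angular":[0,-0.002,0],"slide":[-0.05,0,0.4],"gripper":1},{"angular":[0,0,0],"slide":[0,0,0.4],"gripper":1},{"angular":[0,0,0],"slide":[0,0,0.4],"gripper":1},{"angular":[0,0,0],"slide":[0,0,0.4],"gripper":1},{"angular":[0,0,0],"slide":[0,0,0.2],"gripper":1},{"angular":[0,0,0],"slide":[0,0,0.1],"gripper":1},{"angular":[0,0,0],"slide":[0,0,0],"gripper":1},{"angular":[0,0,0],"slide":[0,0,0],"gripper":1},{"angular":[0,0,0],"slide":[0,0,0],"gripper":1}]'; python3 plan.py .648 .1663 .043 88
```

```text
time_s: 50.72
tcp_pos: [0.6474, 0.1662, 0.043]
tool_rot: [-0.0, 0.018, 1.0, -0.0]
contact_force: [-1.9, -1.4, 5.1]
opening: 0.144
grip_force: 50.3
turn [-0.    -0.001 -0.001] rows>= 1.0 slide cm [-0.06  0.01  0.  ] now [0.6474 0.1662 0.043 ] theta 87.9 open 0.14
```

Contact force is up and z equals the home value. Release, rise clear, and check.

```bash
python3 -m creep '[{"angular":[0,0,0],"slide":[0,0,0.05],"gripper":1},{"angular":[0,0,0],"slide":[0,0,0],"gripper":4},{"angular":[0,0,0],"slide":[0,0,0],"gripper":4},{"angular":[0,0,0],"slide":[0,0,0],"gripper":4},{"angular":[0,0,0],"slide":[0,0,0],"gripper":4},{"angular":[0,0,0],"slide":[0,0,0],"gripper":4},{"angular":[0,0,0],"slide":[0,0,0],"gripper":4},{"angular":[0,0,0],"slide":[0,0,-2],"gripper":4},{"angular":[0,0,0],"slide":[0,0,-4],"gripper":4},{"angular":[0,0,0],"slide":[0,0,-4],"gripper":4},{"angular":[0,0,0],"slide":[0,0,-4],"gripper":4},{"angular":[0,0,0],"slide":[0,0,0],"gripper":4},{"angular":[0,0,0],"slide":[0,0,0],"gripper":4},{"angular":[0,0,0],"slide":[0,0,0],"gripper":4}]'; python3 - <<'E'
from fit import *
c=cam("wrist"); g=cv2.cvtColor(c["pixels"],cv2.COLOR_RGB2GRAY); p=[.551,.170,-.0345]
prof=lambda f,r:[int(g[int(round(q[1])),int(round(q[0]))]) for q in(proj(c,w(p,f(i/1e3))) for i in r)]
print("pin top across y",prof(lambda i:(.096,i,.066),range(-16,17,2)))
print("pin top along x",prof(lambda i:(.096+i,0,.066),range(-16,17,2)))
print("cover edge along x",prof(lambda i:(.074+i,.06,.04),range(-14,15,2)))
print("bar along x",prof(lambda i:(-.055+i,.02,.066),range(-20,21,2)))
u,v=map(int,proj(c,w(p,(.096,0,.066)))); crop(c,"w10",max(u-100,0),max(v-100,0),200,200,3)
E
python3 chk.py
```

```text
time_s: 51.88
tcp_pos: [0.6472, 0.1663, 0.1815]
tool_rot: [-0.0, 0.018, 1.0, -0.0]
contact_force: [-1.0, 0.2, -0.4]
opening: 0.472
grip_force: 0.0
pin top across y [217, 218, 217, 208, 202, 103, 104, 108, 110, 108, 107, 148, 208, 208, 209, 208, 207]
pin top along x [137, 144, 98, 71, 71, 102, 109, 110, 110, 107, 105, 151, 208, 201, 165, 162, 162]
cover edge along x [230, 228, 225, 227, 225, 226, 227, 226, 165, 160, 160, 160, 159, 159, 158]
bar along x [30, 30, 29, 63, 64, 196, 222, 214, 81, 70, 71, 73, 75, 67, 66, 67, 69, 110, 116, 222, 223]
probe [0.8164 0.2729] yaw -40.4 len 0.102 handle [0.7973 0.2891] px [170  61  32  32]
probe [ 0.8102 -0.5014] yaw 114.4 len 0.134 handle [ 0.8205 -0.5242] px [487 112  53  22]
probe [ 0.0285 -0.1029] yaw -164.9 len 0.113 handle [ 0.0526 -0.0964] px [292 421  15  59]
probe [ 0.0247 -0.0219] yaw -124.9 len 0.13 handle [ 0.039  -0.0014] px [232 430  47  50]
```

The pin top sits centred within about 1 mm at the home height. The cover edge is at the shut position, and no probe is left on the bench. Handing in.

```bash
python3 -c "
from rig import bot
print(bot.job_done())"
```

```text
the job is handed in; nothing more can be done
None
```

The job is handed in: all three probes are in separate lanes with their tips towards the hole end, the cover is shut against its stop, and the pin is home in the locking hole and released. The hand-in returned no verdict.

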